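# Hang the bead hangers over the curing lamp and start the timer

## Robot

A 7-joint arm with a two-finger parallel gripper is mounted at the origin on the work surface. World frame = base frame: x ahead of the robot, y to its left, z up, the work surface at z = 0. Lengths are in m, angles in degrees, forces in N, time in s.
With the tool pointing down it reaches from about 0.425 to 0.875 m from the base axis. Payload 4.7 kg.
Tool frame: the origin (TCP) lies on the centre line of the jaws, within the pads' length; the fingertips stand 8 mm ahead of it and the grasp point (between the pads) lies 11 mm behind it; z points along the fingers, y is the direction in which the jaws open and shut (so a half turn about z gives the same grasp; the last joint's range is limited). The gripper opens to 87 mm and grips with 3 to 60 N. Pads are 19 mm wide; open, the fingers measure 117 mm over their backs; the gripper's body (75 mm by 190 mm) begins 51 mm behind the grasp point.
Start: joints at [0.808, 18.392, -4.016, 83.108, 1.295, 78.541, -3.26], TCP at [0.65, -0, 0.231] pointing down, gripper open.
Joint ranges: [-163.93, 163.93], [-17.29, 119.83], [-79.2, 71.16], [3.27, 140.29], [-89.18, 269.18], [5.43, 117.66], [-154.24, 154.24]. Speed limits (degrees/s): [147.25, 147.25, 180, 180, 180, 180, 180].

## Interface

Orientations are given as [roll, pitch, yaw] about the fixed x, y, z axes, in that order (R = Rz(yaw) Ry(pitch) Rx(roll)).
In Python, from cell import status, vision, workorder gives the robot as it stands.
- The arm moves only by the tool step_arm, never from a script. Its argument "series" is a list of rows, each an object of numbers: "ax", "ay", "az": the turn, a rotation vector about the world's x, y, z in degrees; "x", "y", "z": the shift along the world's x, y, z in m; "claw": the opening in per cent of the stroke, from 0 (shut) to 100 (fully open). In form: [{"ax": .., "ay": .., "az": .., "x": .., "y": .., "z": .., "claw": ..}, ...]. A call has 1 to 12 rows; each row is the pose to reach, as a shift and turn from the pose commanded when the call began; what a row does not reach only later rows make up. A row lasts 1/10 s, in which the tool goes at most 50 mm and 8.59 degrees, less where a joint would pass 70% of its speed; a pose out of reach is approached as far as the arm can. A call with a gripper value outside its range is refused whole. The fingers move at their own pace and stop on an object; "squeeze" is the grip in N (left out, the last holds). Time passes only in rows, so rows that repeat a pose let the fingers close. It gives the time, the measured TCP pose, the force and the opening at its end, in the units of the state.
- status.get_obs(): the state, without advancing time (a new reading comes with each control period).
- vision.read_camera(name): name is "scene" or "side" or "wrist"; returns the picture (400x640x3 uint8, red, green, blue); there is no depth.
- vision.camera_params(name): a dict with "fovy" (degrees; the focal length in pixels is half the picture's height over the tangent of half this angle, whatever the lens; pixels are square), "cx", "cy" (the principal point, pixels), "eye" and "orientation" of the camera in the world; the wrist camera has in their place "tool_from_camera" (4x4, takes a point from camera to tool coordinates, whose origin is the TCP and whose axes are the flange's). Camera axes: x right, y down, z forward; pixel columns grow to the right and rows downward; lengths in m; the calibration is good to about 2 mm. A picture is of the moment at which its call begins: read the wrist's pose just before it. camera_params takes no time and is no camera call.
- workorder.sign_off(): hands the job in, once; it reports no verdict.
The state is a dict: "time_s": time; "qpos": joint angles; "joint_velocities": joint speeds; "effort": joint torques, N m; "tool_pos": TCP position; "tool_rot": TCP orientation; "force": force on the tool from outside, world axes, zero at the start; "wrist_torque": the same for the moment, N m; "grip_width": finger opening in m.
Only numpy, scipy, OpenCV 4.12 (cv2) and the standard library are available. Lean on these libraries where they do the work, as an engineer would, in place of code of your own. Each camera call takes 0.05 s, during which the arm holds its last target.

## Task

Pull every bead hanger out of the wooden upright holder, hook it over the steel rail on the loading section (beyond the black mark, away from the lamp box) and slide it along the rail past the mark until it hangs wholly over the lamp box; do not lift hangers onto or off the lamp section. When all of them hang there, twist the timer's spring-return start knob clockwise to its stop, hold it there for two seconds and let it spring home. Do not tip over the varnish jar.

Things in the scene. Friction and masses are not known exactly. Their poses are not given: they have to be found in the camera images.
- rack: Fixed curing rack, yaw only; origin on the table at its foot's centre, z up, y along the rail. Steel rail 12 mm thick along rack y at rack x = 0, axis 200 mm above the table, from y = -210 to +210 mm, on 16 mm posts below it at y = -205 and +205. Under y = -205 to +50: white lamp box, 100 mm wide (x), 35 mm high (lamp section). y = +50 to +195, over a 10 mm aluminium foot: loading section.
- rail_mark (a point): The mark: a thin black painted band round the rail (no bump), on the rail's axis at rack y = +50 mm, where the lamp box begins. Axes as the rack's; the lamp section lies on its -y side, the loading section on its +y side. Hangers slide along the rail with ordinary friction; left hanging they lean up to about 8 degrees.
- start_knob (a joint): Start knob of the lamp timer, rad: 0 at home, grows as it is turned clockwise seen from above, hard stop at 1.2. A spring (0.02 N m at home, 0.09 N m at the stop) turns it back home when let go.
- knob_grip (a point): Point on the start knob's vertical axis, 75 mm above the table. The knob: black upright bar 44 mm long (this frame's x), 12 mm thick (y), from 16 mm below to 12 mm above this point, over a disc 6 mm high, 42 mm across (lowest part of the knob). Frame turns with the knob. It stands at the centre of a fixed grey timer box 110 x 100 mm, 50 mm high.
- holder: Wooden upright holder, loose, 0.8 kg: block 52 mm (x) by 262 mm (y), 80 mm high, with five square wells 26 mm wide and 70 mm deep (floor 10 mm above the table) in a row along its y, centres at y = -96, -48, 0, 48, 96 mm, one hanger a well at most. Origin at the centre of its underside, z up.
- jar: Bystander: white lidded varnish jar, 60 mm diameter, 85 mm high, loose. Origin at the centre of its underside, z up.
- hanger0: Bead hanger (may be absent), 60 g, 192 mm tall, standing in the holder, mouth away from the robot. Origin: centre of the lower end; z up. z 0-85 mm: beads 18 mm thick. Stem 8 mm square at x = -16, z 77-150, linked to the beads' top. Arm z 150-158, x -20 to +18, 12 wide (y); tip x 12-18, z 128-150. The rail enters from +x between beads and tip, then rests under the arm.
- grip0 (a point): Point in the black grip block of hanger0, on its bead axis, 179 mm above its lower end. The block stands on the arm: 12 mm thick (x), 20 mm wide (y), z 158-192 mm, so 21 mm below this point to 13 mm above it. Axes as the hanger's.
- hanger1: Bead hanger, alike in shape and frame to hanger0; may be absent.
- grip1 (a point): Point in the black grip block of hanger1, on its bead axis, 179 mm above its lower end. The block stands on the arm: 12 mm thick (x), 20 mm wide (y), z 158-192 mm, so 21 mm below this point to 13 mm above it. Axes as the hanger's.
- hanger2: Bead hanger, alike in shape and frame to hanger0; may be absent.
- grip2 (a point): Point in the black grip block of hanger2, on its bead axis, 179 mm above its lower end. The block stands on the arm: 12 mm thick (x), 20 mm wide (y), z 158-192 mm, so 21 mm below this point to 13 mm above it. Axes as the hanger's.
- hanger3: Bead hanger, alike in shape and frame to hanger0; may be absent.
- grip3 (a point): Point in the black grip block of hanger3, on its bead axis, 179 mm above its lower end. The block stands on the arm: 12 mm thick (x), 20 mm wide (y), z 158-192 mm, so 21 mm below this point to 13 mm above it. Axes as the hanger's.
- hanger4: Bead hanger, alike in shape and frame to hanger0; may be absent.
- grip4 (a point): Point in the black grip block of hanger4, on its bead axis, 179 mm above its lower end. The block stands on the arm: 12 mm thick (x), 20 mm wide (y), z 158-192 mm, so 21 mm below this point to 13 mm above it. Axes as the hanger's.
Things that resemble listed ones, but are neither listed nor needed, are in the scene too. Leave any red look-alike of the hanger2 alone. Leave any blue look-alike of the hanger0 alone.

How it is judged (in metres and radians):
On the way, in this order (a step that is already met when the one before it is completed fails the run):
1. every bead hanger hangs on the rail over the lamp box, past the mark, let go (y of hanger0 in the frame of rack between -0.195 and 0.043 m and x of grip0 in the frame of rack between -0.025 and 0.025 m and z of grip0 in the frame of rack between 0.222 and 0.245 m and angle between each of hanger0, hanger1, hanger2, hanger3, hanger4's own z axis and vertical below 0.3 rad and y of hanger1 in the frame of rack between -0.195 and 0.043 m and x of grip1 in the frame of rack between -0.025 and 0.025 m and z of grip1 in the frame of rack between 0.222 and 0.245 m and y of hanger2 in the frame of rack between -0.195 and 0.043 m and x of grip2 in the frame of rack between -0.025 and 0.025 m and z of grip2 in the frame of rack between 0.222 and 0.245 m and y of hanger3 in the frame of rack between -0.195 and 0.043 m and x of grip3 in the frame of rack between -0.025 and 0.025 m and z of grip3 in the frame of rack between 0.222 and 0.245 m and y of hanger4 in the frame of rack between -0.195 and 0.043 m and x of grip4 in the frame of rack between -0.025 and 0.025 m and z of grip4 in the frame of rack between 0.222 and 0.245 m and contact force between each of hanger0, hanger1, hanger2, hanger3, hanger4 and the fingers below 0.05 N), for 0.2 s.
2. the start knob is held at its stop (value of joint start_knob above 1.1 rad), for 1.5 s.
3. the start knob has sprung home (value of joint start_knob below 0.08 rad), for 0.2 s.
At the end, for the whole second after the job is handed in: Every hanger present hangs at rest on the rail in the lamp section (its axis at least 7 mm past the mark, lean under 0.3 rad); after that the start knob was held within 0.1 rad of its stop for 1.5 s and is back within 0.08 rad of home (y of hanger0 in the frame of rack between -0.195 and 0.043 m and x of grip0 in the frame of rack between -0.025 and 0.025 m and z of grip0 in the frame of rack between 0.222 and 0.245 m and angle between each of hanger0, hanger1, hanger2, hanger3, hanger4's own z axis and vertical below 0.3 rad and y of hanger1 in the frame of rack between -0.195 and 0.043 m and x of grip1 in the frame of rack between -0.025 and 0.025 m and z of grip1 in the frame of rack between 0.222 and 0.245 m and y of hanger2 in the frame of rack between -0.195 and 0.043 m and x of grip2 in the frame of rack between -0.025 and 0.025 m and z of grip2 in the frame of rack between 0.222 and 0.245 m and y of hanger3 in the frame of rack between -0.195 and 0.043 m and x of grip3 in the frame of rack between -0.025 and 0.025 m and z of grip3 in the frame of rack between 0.222 and 0.245 m and y of hanger4 in the frame of rack between -0.195 and 0.043 m and x of grip4 in the frame of rack between -0.025 and 0.025 m and z of grip4 in the frame of rack between 0.222 and 0.245 m and linear speed of each of hanger0, hanger1, hanger2, hanger3, hanger4 below 0.03 m/s and value of joint start_knob below 0.08 rad); the robot touches nothing.
It fails at once if a hanger is held more than about 15 mm above its hanging height over the lamp section of the rail (lifted onto or off it instead of slid) ((y of hanger0 in the frame of rack below 0.03 m and x of hanger0 in the frame of rack between -0.035 and 0.035 m and z of grip0 in the frame of rack above 0.25 m) or (y of hanger1 in the frame of rack below 0.03 m and x of hanger1 in the frame of rack between -0.035 and 0.035 m and z of grip1 in the frame of rack above 0.25 m) or (y of hanger2 in the frame of rack below 0.03 m and x of hanger2 in the frame of rack between -0.035 and 0.035 m and z of grip2 in the frame of rack above 0.25 m) or (y of hanger3 in the frame of rack below 0.03 m and x of hanger3 in the frame of rack between -0.035 and 0.035 m and z of grip3 in the frame of rack above 0.25 m) or (y of hanger4 in the frame of rack below 0.03 m and x of hanger4 in the frame of rack between -0.035 and 0.035 m and z of grip4 in the frame of rack above 0.25 m)).
It fails at once if the varnish jar is tipped over (angle between jar's own z axis and vertical above 0.6 rad).
Of hanger0, hanger1, hanger2, hanger3, hanger4 only 3 to 5 are there at a start; the rules pass over those that are not, and their reading is None.
At some moment in a run one of holder may be knocked a few centimetres aside while the robot is not near it.
It also fails if it takes over 210 s, if anything falls off the work surface, if the arm or the gripper's body presses on something with over 40 N, if the wrist force passes 120 N, or if a joint passes its speed limit or range.

## Working session

There is one attempt and no reset: what is moved stays moved. The work goes in short steps, Python scripts to look and compute and a tool call to move; the robot and the scene stay as the last step left them, time stands still between calls to the robot, and variables do not carry over. Pictures are saved under pics/ and viewed, and the job is handed in when it is done.

Besides the shell and the picture viewer there is one more tool, called after "Emit:" by a JSON object that holds its "name" and its "arguments". step_arm: Moves the arm, as the interface text tells. Its arguments: {"type":"object","properties":{"series":{"type":"array"},"squeeze":{"type":"number"}},"required":["series"]}

```bash
ls; mkdir -p pics; python3 - <<'E'
from cell import status, vision, workorder
import cv2
print(status.get_obs())
for n in ["scene","side","wrist"]:
    p=vision.camera_params(n); print(n,p)
    im=vision.read_camera(n); cv2.imwrite(f"pics/{n}0.png",im[:,:,::-1])
E
```

```text
pics
{'time_s': 0.0, 'qpos': array([ 0.80779422, 18.43866953, -4.01531102, 83.17589   ,  1.29574401,
       78.54240221, -3.25897884]), 'joint_velocities': array([-0.02175283, -0.04924131, -0.05342873,  0.01243161, -0.03025933,
       -0.02834895, -0.01092707]), 'effort': array([-2.58547143e-04, -4.91284704e+01, -4.03903294e-01, -3.12526345e+01,
       -6.40594075e-02,  4.37659642e-02,  1.61017233e-04]), 'tool_pos': array([ 6.49443004e-01, -5.72737974e-05,  2.29457263e-01]), 'tool_rot': array([-1.79888326e+02,  6.70779221e-03,  9.00029443e+01]), 'force': array([-0.33437218,  0.58597011,  0.29115493]), 'wrist_torque': array([0.01432298, 0.08823302, 0.00544731]), 'grip_width': 0.08740707232347739}
scene {'fovy': 54.66809014566054, 'cx': 326.52011412961235, 'cy': 205.76741932489014, 'eye': array([0.91923606, 0.53889459, 0.86782095]), 'orientation': array([-139.94178989,    1.07369314,  136.64162105])}
side {'fovy': 49.369020208508246, 'cx': 316.20830638228557, 'cy': 197.8977344197969, 'eye': array([0.18297713, 0.67660761, 0.86765866]), 'orientation': array([-136.81339742,    0.40385656, -149.79453942])}
wrist {'fovy': 71.87191295074966, 'cx': 315.83929533340483, 'cy': 198.44277945562666, 'tool_from_camera': array([[-9.37322916e-04, -9.56503255e-01, -2.91720148e-01,
         8.09102225e-02],
       [ 9.99999462e-01, -1.02637962e-03,  1.52245334e-04,
         6.58379832e-04],
       [-4.45038771e-04, -2.91719848e-01,  9.56503702e-01,
        -1.54951020e-01],
       [ 0.00000000e+00,  0.00000000e+00,  0.00000000e+00,
         1.00000000e+00]])}
```

View pics/scene0.png

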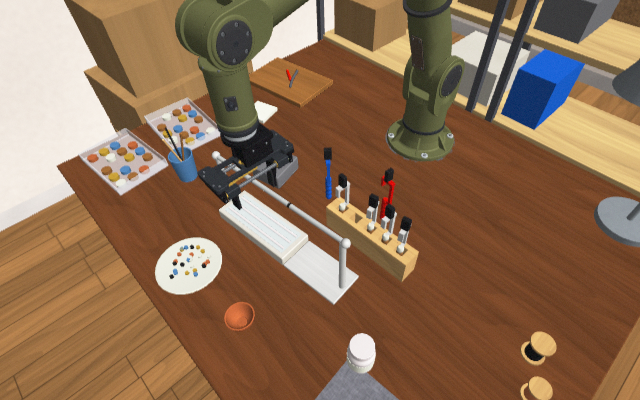

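View pics/side0.png

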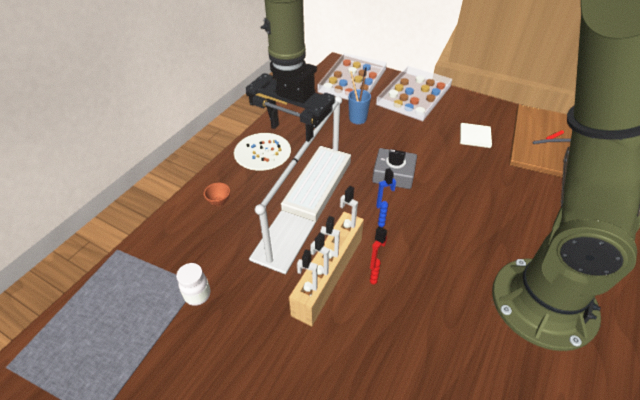

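View pics/wrist0.png

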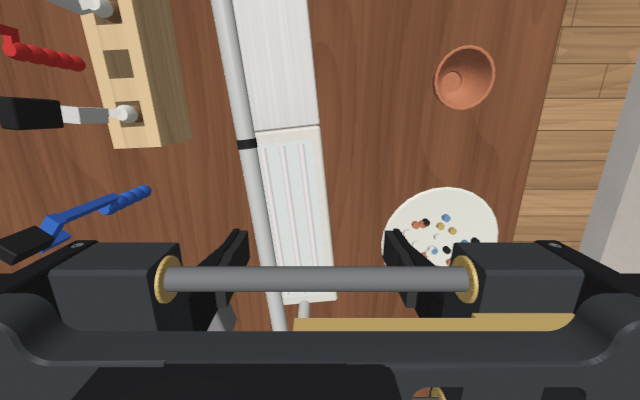

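```bash
cat > h.py <<'E'
from cell import status, vision, workorder
import cv2, numpy as np
from scipy.spatial.transform import Rotation as R
def cam(n,obs=None):
    p=vision.camera_params(n); f=200/np.tan(np.radians(p['fovy']/2))
    K=np.array([[f,0,p['cx']],[0,f,p['cy']],[0,0,1.]])
    if 'eye' in p:
        return K,R.from_euler('xyz',p['orientation'],degrees=True).as_matrix(),np.array(p['eye'])
    T=np.array(p['tool_from_camera']); Rt=R.from_euler('xyz',obs['tool_rot'],degrees=True).as_matrix()
    return K,Rt@T[:3,:3],Rt@T[:3,3]+obs['tool_pos']
def ray(c,px):
    K,Rm,e=c; d=Rm@np.linalg.solve(K,[px[0],px[1],1.]); return e,d/np.linalg.norm(d)
def onz(c,px,z):
    e,d=ray(c,px); return e+d*(z-e[2])/d[2]
def tri(rs):
    A=np.zeros((3,3));b=np.zeros(3)
    for e,d in rs:
        P=np.eye(3)-np.outer(d,d);A+=P;b+=P@e
    x=np.linalg.solve(A,b); return x,[np.linalg.norm((np.eye(3)-np.outer(d,d))@(x-e)) for e,d in rs]
def proj(c,X):
    K,Rm,e=c; v=K@(Rm.T@(np.asarray(X)-e)); return v[:2]/v[2]
def grab(n,name=None):
    o=status.get_obs(); im=vision.read_camera(n)[:,:,::-1].copy()
    if name: cv2.imwrite(f'pics/{name}.png',im)
    return im,cam(n,o)
def crop(im,x0,y0,w,h,s,name):
    cv2.imwrite(f'pics/{name}.png',cv2.resize(im[y0:y0+h,x0:x0+w],None,fx=s,fy=s,interpolation=cv2.INTER_CUBIC))
E
python3 - <<'E'
from h import *
a=cv2.imread('pics/scene0.png');b=cv2.imread('pics/side0.png')
crop(a,200,130,230,170,3.4,'c1'); crop(b,240,70,200,260,2.3,'c2');
E
```

```text
(no output)
```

View pics/c1.png

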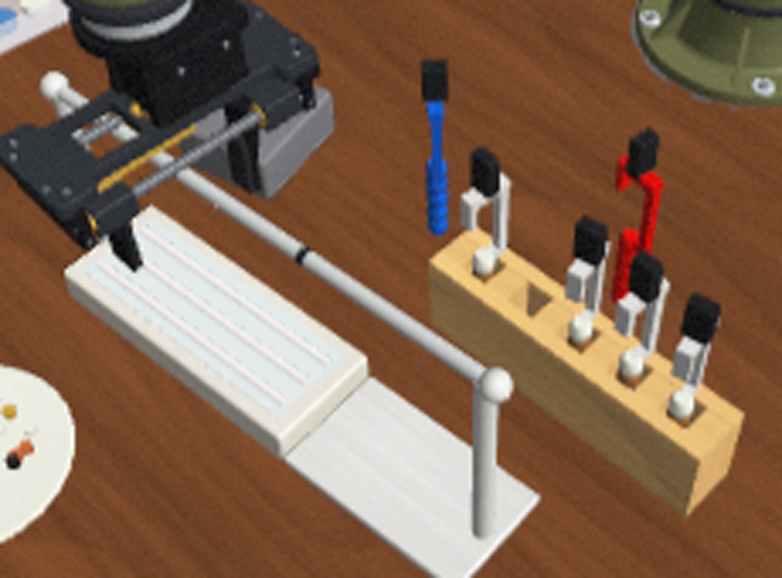

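View pics/c2.png

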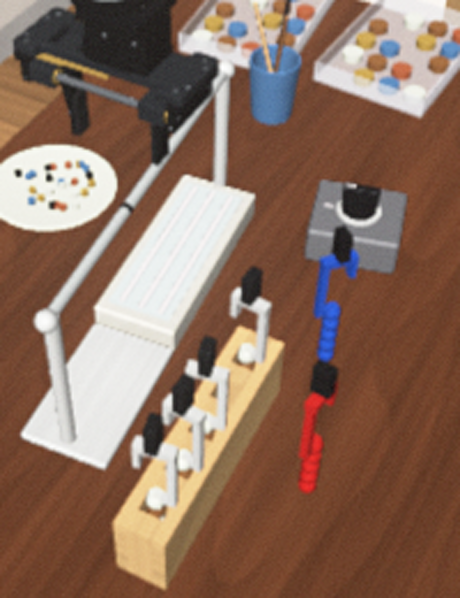

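```bash
cat >> h.py <<'E'
def blobs(im,roi,thr=55,amin=25,amax=400):
    x0,y0,w,h=roi; m=(im[y0:y0+h,x0:x0+w].max(2)<thr).astype(np.uint8)
    n,l,s,c=cv2.connectedComponentsWithStats(m)
    return [(c[i][0]+x0,c[i][1]+y0,s[i][4]) for i in range(1,n) if amin<=s[i][4]<=amax]
E
python3 - <<'E'
from h import *
a=cv2.imread('pics/scene0.png');b=cv2.imread('pics/side0.png')
np.set_printoptions(precision=4,suppress=True)
A=blobs(a,(270,140,160,130)); B=blobs(b,(270,140,130,150))
print(np.round(A,1));print(np.round(B,1))
cs,cd=cam('scene'),cam('side')
print('mark',tri([ray(cs,(200+303/3.4,130+255/3.4)),ray(cd,(240+127/2.3,70+208/2.3))]))
print('end+',tri([ray(cs,(200+496/3.4,130+384/3.4)),ray(cd,(240+46/2.3,70+321/2.3))]))
print('end-',tri([ray(cs,(200+55/3.4,130+86/3.4)),ray(cd,(240+225/2.3,70+69/2.3))]))
E
```

```text
[[270.9 147.3  34. ]
 [286.6 154.6 111. ]
 [327.3 153.2  85. ]
 [271.3 159.4  30. ]
 [272.8 176.9 108. ]
 [388.6 174.8  90. ]
 [342.4 180.3  92. ]
 [373.  200.5 103. ]
 [389.4 211.1 106. ]
 [405.5 223.3 113. ]]
[[394.5 157.7 128. ]
 [388.5 175.9  93. ]
 [348.9 193.8  88. ]
 [329.5 224.4  80. ]
 [380.3 234.3 125. ]
 [319.3 241.2 103. ]
 [306.3 258.3 106. ]]
mark (array([0.6023, 0.0615, 0.2014]), [np.float64(0.0005166975210039684), np.float64(0.0005166975210040008)])
end+ (array([0.5846, 0.2249, 0.2024]), [np.float64(3.6022769348992375e-06), np.float64(3.6022769347900367e-06)])
end- (array([ 0.6299, -0.195 ,  0.2032]), [np.float64(0.0009147650103211852), np.float64(0.0009147650103212344)])
```

```bash
cat >> h.py <<'E'
np.set_printoptions(precision=4,suppress=True)
RO=np.array([0.6072,0.0150]); RY=np.array([-0.1073,0.9942]); RX=np.array([0.9942,0.1073])
def rk(p): d=np.asarray(p)[:2]-RO; return np.array([d@RX,d@RY])
def world(x,y): return RO+x*RX+y*RY
E
python3 - <<'E'
from h import *
cs,cd=cam('scene'),cam('side')
P={'blue':((327.3,153.2),(388.5,175.9)),'red':((388.6,174.8),(380.3,234.3)),'A':((342.4,180.3),(348.9,193.8)),'B':((373,200.5),(329.5,224.4)),'C':((389.4,211.1),(319.3,241.2)),'D':((405.5,223.3),(306.3,258.3))}
for k,(p,q) in P.items():
    x,r=tri([ray(cs,p),ray(cd,q)]); print(k,x,r[0],rk(x))
b=cv2.imread('pics/side0.png')
crop(b,360,130,80,80,7,'kn')
print('knob?',onz(cd,(394.5,157.7),0.08))
print('jar', onz(cs,(362,342),0.085),onz(cd,(190,272),.085))
E
```

```text
blue [ 0.4046 -0.0219  0.1777] 3.692496735985155e-05 [-0.2054 -0.015 ]
red [0.3504 0.1425 0.1779] 0.0002488103979484622 [-0.2416  0.1543]
A [0.4529 0.0825 0.1881] 0.00022240564929540443 [-0.1462  0.0836]
B [0.4478 0.1778 0.1878] 6.227916038133368e-05 [-0.1411  0.179 ]
C [0.4445 0.2248 0.1874] 3.082933606860317e-05 [-0.1392  0.2261]
D [0.4456 0.2723 0.1873] 5.124943666193748e-05 [-0.133   0.2731]
knob? [ 0.4507 -0.1945  0.08  ]
jar [0.675  0.3641 0.085 ] [0.6818 0.3656 0.085 ]
```

View pics/kn.png

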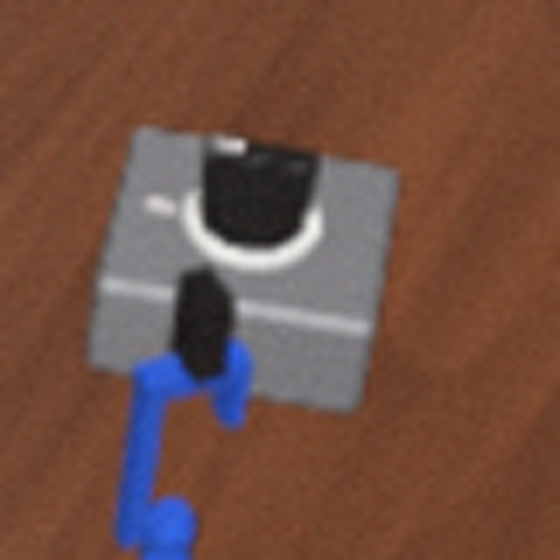

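Emit:
{"name": "step_arm", "arguments": {"series": [{"z":0.05},{"z":0.1},{"x":-0.03,"y":0.02,"z":0.11},{"x":-0.06,"y":0.04,"z":0.11},{"x":-0.09,"y":0.06,"z":0.11},{"x":-0.12,"y":0.09,"z":0.11},{"x":-0.15,"y":0.12,"z":0.11},{"x":-0.18,"y":0.14,"z":0.11},{"x":-0.2,"y":0.15,"z":0.11},{"x":-0.2,"y":0.15,"z":0.11,"claw":50},{"x":-0.2,"y":0.15,"z":0.11,"claw":50},{"x":-0.2,"y":0.15,"z":0.11,"claw":50}], "squeeze": 15}}

```text
invalid input
```

```bash
python3 - <<'E'
from h import *
im,c=grab('wrist','w1'); o=status.get_obs(); print(o['tool_pos'],o['tool_rot'],o['grip_width'],o['force'],o['time_s'],o['qpos'])
E
```

```text
[ 0.6497 -0.      0.2299] [-179.9338    0.0014   90.0016] 0.08709209932067027 [0.4088 0.6885 0.3673] 0.2 [ 0.8073 18.4219 -4.0173 83.1474  1.2923 78.542  -3.2614]
```

View pics/w1.png

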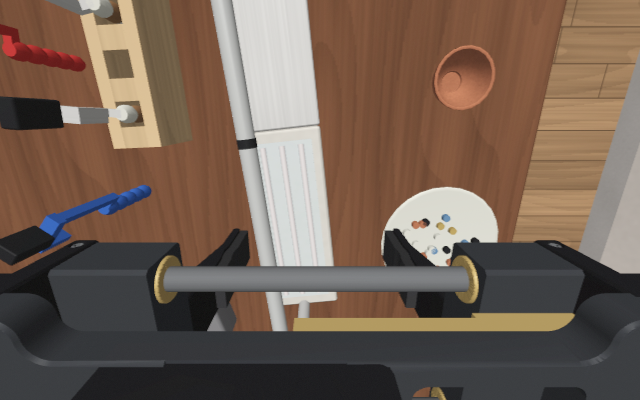

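Emit:
{"name": "step_arm", "arguments": {"series": [{"ax":0,"ay":0,"az":0,"x":0,"y":0,"z":0.05,"claw":100},{"ax":0,"ay":0,"az":0,"x":0,"y":0,"z":0.1,"claw":100},{"ax":0,"ay":0,"az":0,"x":-0.04,"y":0.03,"z":0.1,"claw":100},{"ax":0,"ay":0,"az":0,"x":-0.08,"y":0.06,"z":0.1,"claw":100},{"ax":0,"ay":0,"az":0,"x":-0.12,"y":0.09,"z":0.1,"claw":100},{"ax":0,"ay":0,"az":0,"x":-0.16,"y":0.12,"z":0.1,"claw":50},{"ax":0,"ay":0,"az":0,"x":-0.2,"y":0.15,"z":0.1,"claw":50},{"ax":0,"ay":0,"az":0,"x":-0.2,"y":0.15,"z":0.1,"claw":50},{"ax":0,"ay":0,"az":0,"x":-0.2,"y":0.15,"z":0.1,"claw":50},{"ax":0,"ay":0,"az":0,"x":-0.2,"y":0.15,"z":0.1,"claw":50}], "squeeze": 15}}

```text
time_s: 1.2
tool_pos: [0.4507, 0.1489, 0.3305]
tool_rot: [180.0, 0.0, 89.9]
force: [0.9, -1.2, 0.2]
grip_width: 0.0548
```

```bash
python3 - <<'E'
from h import *
im,c=grab('wrist','w2'); o=status.get_obs(); print(o['tool_pos'],o['tool_rot'],o['grip_width'],o['force'],o['time_s'],o['qpos'])
E
```

```text
[0.4509 0.1487 0.3303] [-179.9899    0.0183   89.8683] 0.051099169346351864 [ 0.74   -0.581  -0.5019] 1.25 [ -8.5611  -4.3498 -12.0564  97.0567  -0.8952  87.2137 -20.6718]
```

View pics/w2.png

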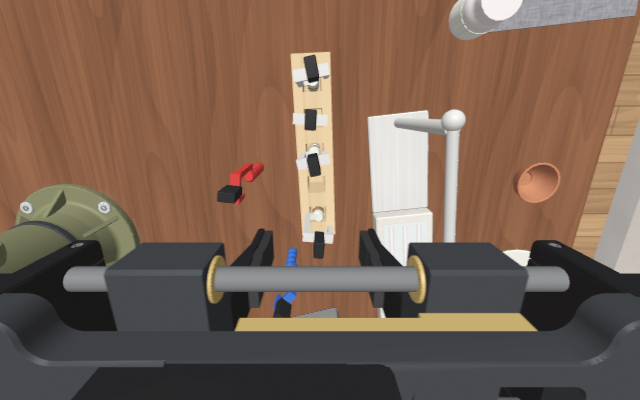

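```bash
python3 - <<'E'
from h import *
im=cv2.imread('pics/w2.png'); crop(im,270,45,90,215,2.75,'w2c')
crop(im,280,45,60,90,8,'w2d')
crop(im,280,140,60,70,8,'w2e')
E
```

```text
(no output)
```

View pics/w2d.png

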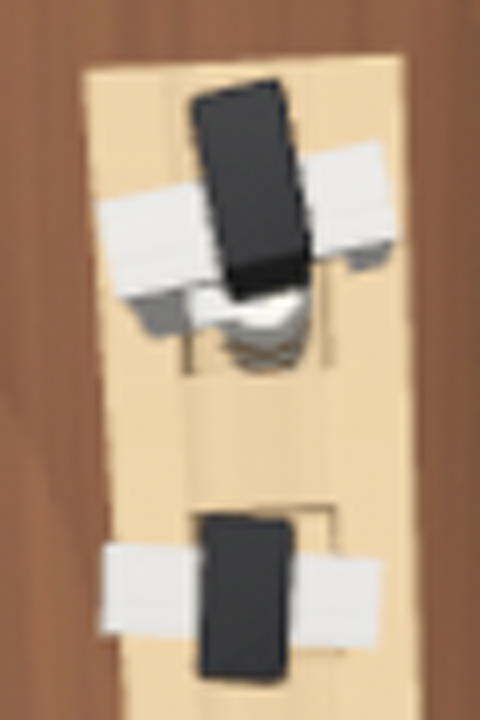

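View pics/w2e.png

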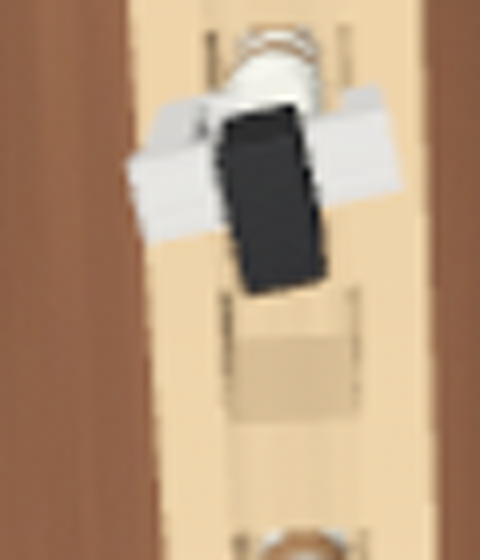

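```bash
python3 - <<'E'
from h import *
o=status.get_obs(); c=cam('wrist',o)
f=lambda x,y,oy: (280+(x-.5)/8,oy+(y-.5)/8)
def arm(n,q,oy,top):
    P=[onz(c,f(x,y,oy),0.168)[:2] for x,y in q]
    for a,b in ((0,1),(2,3)):
        d=P[b]-P[a]; print(n,'yaw',np.degrees(np.arctan2(d[1],d[0])),'len',np.hypot(*d))
    m=np.mean(P,0); print('  arm centre',m, 'top',onz(c,f(*top,oy),0.202)[:2])
arm('D',[(97,203),(380,140),(122,297),(393,240)],45,(252,172))
arm('C',[(103,543),(380,560),(98,633),(378,648)],45,(245,598))
arm('B',[(128,158),(385,88),(150,242),(402,185)],140,(268,205))
im=cv2.imread('pics/w2.png')
crop(im,280,195,70,70,8,'w2f')
E
```

```text
D yaw 11.281934158618617 len 0.03791215431100621
D yaw 10.795443828309928 len 0.03665285084691498
  arm centre [0.4468 0.2718] top [0.4479 0.2725]
C yaw -3.5447009160292273 len 0.03811730775952716
C yaw -3.152388927319211 len 0.038954712500827604
  arm centre [0.4453 0.2241] top [0.4467 0.2245]
B yaw 15.003039643745513 len 0.038239895893342556
B yaw 12.676413910509707 len 0.037537499983578214
  arm centre [0.4486 0.178 ] top [0.4492 0.1788]
```

View pics/w2f.png

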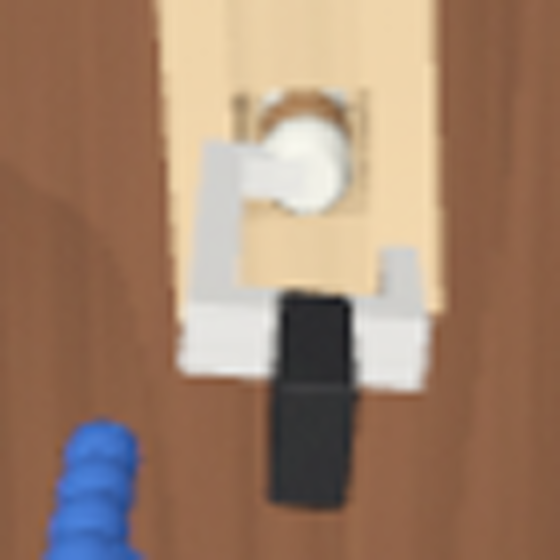

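Emit:
{"name": "step_arm", "arguments": {"series": [{"ax":0,"ay":0,"az":5,"x":0,"y":0.04,"z":0,"claw":50},{"ax":0,"ay":0,"az":11,"x":-0.002,"y":0.08,"z":0,"claw":50},{"ax":0,"ay":0,"az":11,"x":-0.003,"y":0.124,"z":0,"claw":50},{"ax":0,"ay":0,"az":11,"x":-0.003,"y":0.124,"z":-0.04,"claw":50},{"ax":0,"ay":0,"az":11,"x":-0.003,"y":0.124,"z":-0.08,"claw":50},{"ax":0,"ay":0,"az":11,"x":-0.003,"y":0.124,"z":-0.11,"claw":50},{"ax":0,"ay":0,"az":11,"x":-0.003,"y":0.124,"z":-0.13,"claw":50},{"ax":0,"ay":0,"az":11,"x":-0.003,"y":0.124,"z":-0.149,"claw":50},{"ax":0,"ay":0,"az":11,"x":-0.003,"y":0.124,"z":-0.149,"claw":50},{"ax":0,"ay":0,"az":11,"x":-0.003,"y":0.124,"z":-0.149,"claw":50}], "squeeze": 15}}

```text
time_s: 2.25
tool_pos: [0.4478, 0.2733, 0.1814]
tool_rot: [-179.9, 0.0, 100.9]
force: [-0.2, -0.1, 1.0]
grip_width: 0.0438
```

```bash
python3 - <<'E'
from h import *
im,c=grab('side','s1');crop(im,240,180,200,140,4,'s1c')
E
```

```text
(no output)
```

View pics/s1c.png

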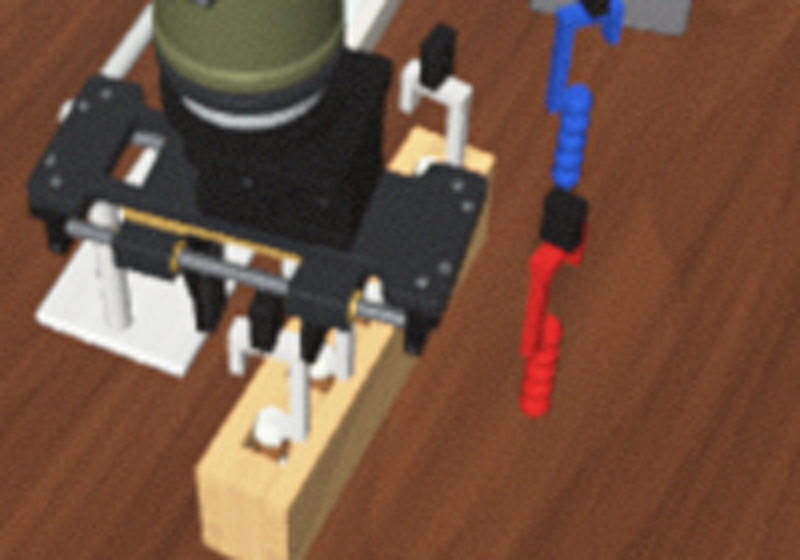

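Emit:
{"name": "step_arm", "arguments": {"series": [{"ax":0,"ay":0,"az":0,"x":0,"y":0,"z":0,"claw":0},{"ax":0,"ay":0,"az":0,"x":0,"y":0,"z":0,"claw":0},{"ax":0,"ay":0,"az":0,"x":0,"y":0,"z":0,"claw":0},{"ax":0,"ay":0,"az":0,"x":0,"y":0,"z":0,"claw":0},{"ax":0,"ay":0,"az":0,"x":0,"y":0,"z":0,"claw":0},{"ax":0,"ay":0,"az":0,"x":0,"y":0,"z":0.02,"claw":0},{"ax":0,"ay":0,"az":0,"x":0,"y":0,"z":0.04,"claw":0},{"ax":0,"ay":0,"az":0,"x":0,"y":0,"z":0.06,"claw":0},{"ax":0,"ay":0,"az":0,"x":0,"y":0,"z":0.08,"claw":0},{"ax":0,"ay":0,"az":0,"x":0,"y":0,"z":0.088,"claw":0},{"ax":0,"ay":0,"az":0,"x":0,"y":0,"z":0.088,"claw":0}], "squeeze": 20}}

```text
time_s: 3.4
tool_pos: [0.4474, 0.2743, 0.2705]
tool_rot: [179.9, -0.0, 101.0]
force: [0.3, -0.2, -0.2]
grip_width: 0.0122
```

```bash
python3 - <<'E'
from h import *
im,c=grab('side','s2');crop(im,240,140,200,150,4,'s2c')
im,c=grab('scene','e2');crop(im,280,140,200,150,4,'e2c')
E
```

```text
(no output)
```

View pics/s2c.png

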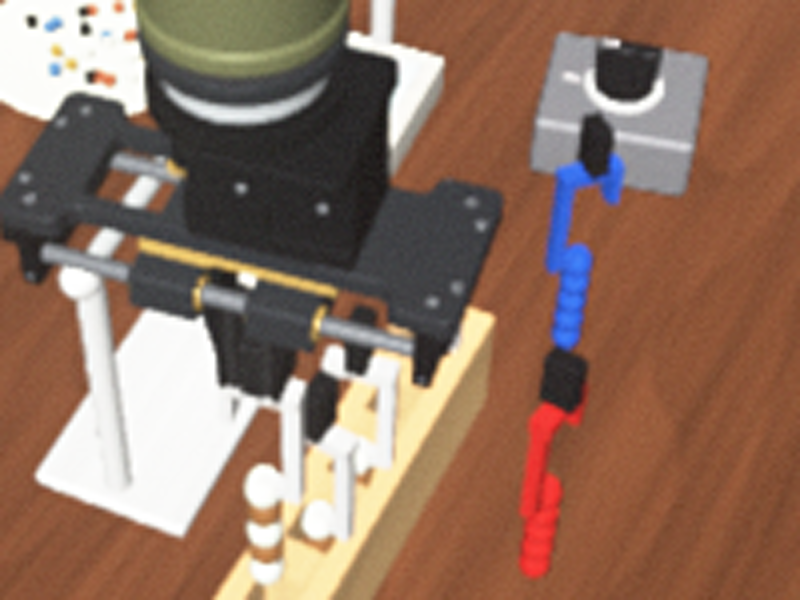

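View pics/e2c.png

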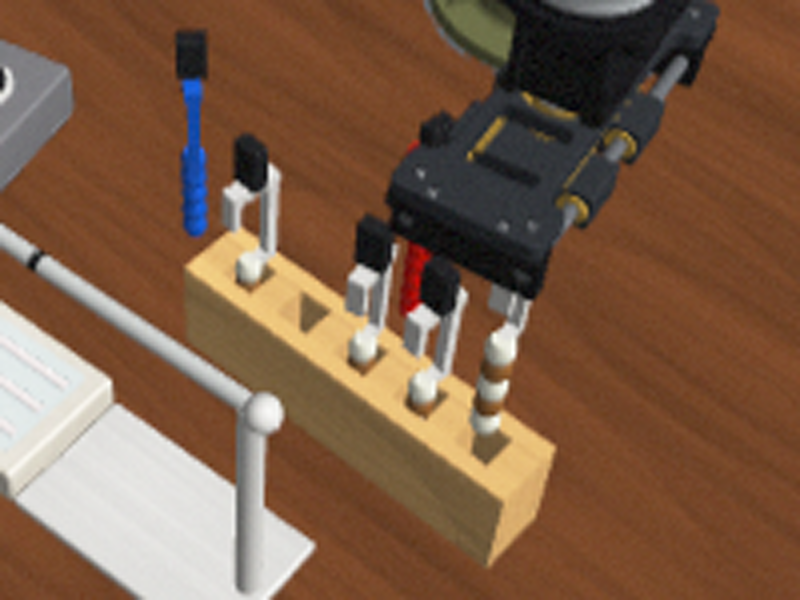

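Emit:
{"name": "step_arm", "arguments": {"series": [{"ax":0,"ay":0,"az":0,"x":0.03,"y":0,"z":0,"claw":0},{"ax":0,"ay":0,"az":-2,"x":0.06,"y":0,"z":0,"claw":0},{"ax":0,"ay":0,"az":-4.8,"x":0.068,"y":-0.03,"z":-0.003,"claw":0},{"ax":0,"ay":0,"az":-4.8,"x":0.074,"y":-0.06,"z":-0.006,"claw":0},{"ax":0,"ay":0,"az":-4.8,"x":0.08,"y":-0.09,"z":-0.006,"claw":0},{"ax":0,"ay":0,"az":-4.8,"x":0.084,"y":-0.12,"z":-0.006,"claw":0},{"ax":0,"ay":0,"az":-4.8,"x":0.087,"y":-0.14,"z":-0.006,"claw":0},{"ax":0,"ay":0,"az":-4.8,"x":0.087,"y":-0.146,"z":-0.006,"claw":0},{"ax":0,"ay":0,"az":-4.8,"x":0.087,"y":-0.146,"z":-0.006,"claw":0},{"ax":0,"ay":0,"az":-4.8,"x":0.087,"y":-0.146,"z":-0.006,"claw":0}]}}

```text
time_s: 4.5
tool_pos: [0.5334, 0.1296, 0.263]
tool_rot: [-180.0, -0.0, 96.3]
force: [0.6, 0.2, 0.1]
grip_width: 0.0115
```

```bash
python3 - <<'E'
from h import *
im,c=grab('side','s3');crop(im,220,120,160,150,4,'s3c')
im,c=grab('wrist','w3');
o=status.get_obs();print(o['tool_pos'],rk(o['tool_pos']))
E
```

```text
[0.5335 0.1299 0.2634] [-0.0609  0.1221]
```

View pics/s3c.png

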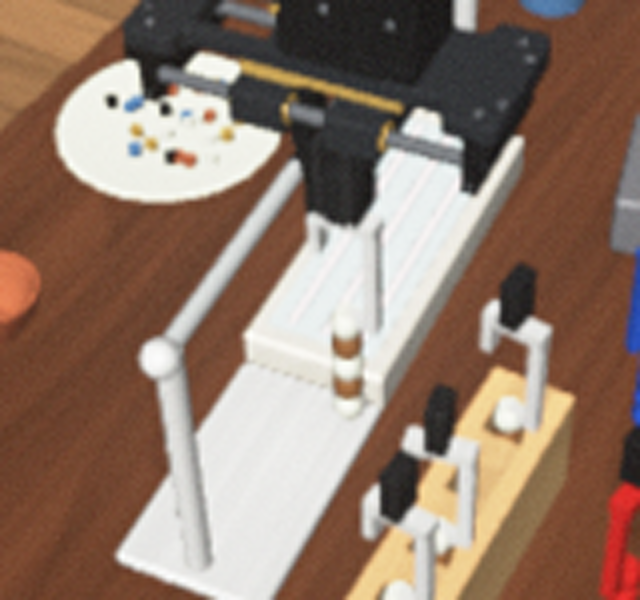

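View pics/w3.png

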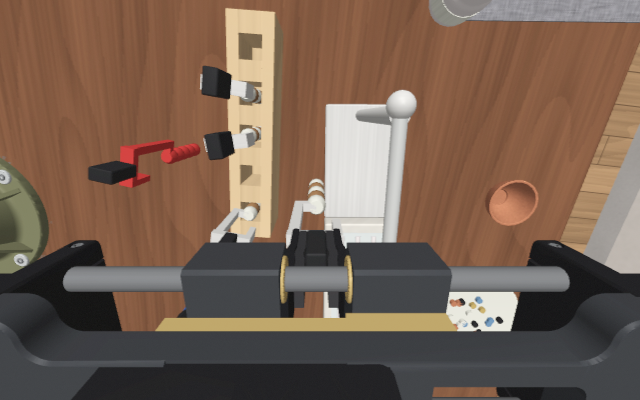

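```bash
python3 - <<'E'
from h import *
o=status.get_obs(); c=cam('wrist',o)
im=cv2.imread('pics/w3.png'); g=im.astype(int)
for r in (130,150,170,190,205,225,236):
    row=im[r,370:430].astype(int); br=row.min(1)
    print(r,[i+370 for i in range(60) if br[i]>120][:1],[i+370 for i in range(60) if br[i]>120][-1:])
for px in ((401,104),):
    print(rk(onz(c,px,.2)))
E
```

```text
130 [370] [406]
150 [370] [404]
170 [370] [402]
190 [370] [401]
205 [370] [399]
225 [370] [397]
236 [370] [396]
[0.0034 0.2105]
```

```bash
python3 - <<'E'
from h import *
o=status.get_obs(); c=cam('wrist',o)
im=cv2.imread('pics/w3.png')
for r in (130,150,170,190,205,225,236):
    row=im[r,374:410].astype(int); print(r,row[:,1].tolist())
E
```

```text
130 [224, 225, 225, 221, 221, 222, 222, 222, 222, 222, 221, 221, 222, 223, 223, 222, 196, 163, 168, 181, 191, 197, 202, 206, 210, 214, 215, 213, 209, 204, 197, 189, 163, 118, 94, 93]
150 [226, 223, 221, 221, 223, 223, 222, 222, 222, 222, 222, 222, 223, 223, 206, 166, 160, 177, 188, 196, 200, 205, 209, 213, 213, 212, 210, 205, 198, 190, 165, 119, 93, 93, 93, 93]
170 [223, 222, 223, 224, 226, 225, 223, 222, 222, 223, 223, 223, 222, 187, 158, 172, 185, 193, 199, 203, 208, 211, 212, 212, 210, 206, 200, 191, 166, 118, 89, 88, 85, 85, 89, 92]
190 [223, 224, 225, 225, 225, 223, 223, 222, 223, 222, 223, 210, 172, 165, 181, 190, 197, 202, 207, 210, 212, 212, 210, 207, 201, 192, 179, 132, 89, 90, 89, 88, 87, 87, 88, 91]
205 [222, 224, 225, 223, 221, 221, 222, 222, 222, 223, 197, 163, 169, 183, 192, 198, 203, 207, 210, 211, 211, 210, 206, 199, 188, 151, 106, 92, 89, 87, 88, 86, 85, 92, 94, 94]
225 [236, 235, 235, 235, 236, 237, 237, 237, 235, 192, 161, 179, 191, 198, 202, 207, 210, 212, 212, 210, 206, 198, 189, 159, 112, 89, 88, 87, 88, 93, 94, 94, 94, 92, 92, 92]
236 [225, 223, 228, 230, 231, 231, 231, 231, 187, 158, 178, 189, 197, 202, 207, 210, 212, 211, 210, 206, 198, 189, 150, 102, 88, 86, 90, 93, 93, 94, 93, 92, 93, 93, 91, 86]
```

```bash
python3 - <<'E'
from h import *
o=status.get_obs(); c=cam('wrist',o)
P=[onz(c,(x,r),.2)[:2] for r,x in ((130,398.6),(150,397),(190,393.7),(236,389.8))]
for p in P: print(p,rk(p))
d=P[0]-P[-1]; print(np.degrees(np.arctan2(-d[0],d[1])))
E
```

```text
[0.5899 0.2059] [0.0033 0.1916]
[0.5917 0.1907] [0.0034 0.1763]
[0.5953 0.1584] [0.0036 0.1438]
[0.5999 0.1175] [0.0037 0.1027]
6.415532944816656
```

Emit:
{"name": "step_arm", "arguments": {"series": [{"ax":0,"ay":0,"az":0,"x":0.02,"y":0.002,"z":0,"claw":0},{"ax":0,"ay":0,"az":0,"x":0.035,"y":0.004,"z":0,"claw":0},{"ax":0,"ay":0,"az":0,"x":0.05,"y":0.0055,"z":0,"claw":0},{"ax":0,"ay":0,"az":0,"x":0.06,"y":0.0065,"z":0,"claw":0},{"ax":0,"ay":0,"az":0,"x":0.0635,"y":0.007,"z":0,"claw":0},{"ax":0,"ay":0,"az":0,"x":0.0635,"y":0.007,"z":0,"claw":0},{"ax":0,"ay":0,"az":0,"x":0.0635,"y":0.007,"z":-0.01,"claw":0},{"ax":0,"ay":0,"az":0,"x":0.0635,"y":0.007,"z":-0.02,"claw":0},{"ax":0,"ay":0,"az":0,"x":0.0635,"y":0.007,"z":-0.028,"claw":0},{"ax":0,"ay":0,"az":0,"x":0.0635,"y":0.007,"z":-0.031,"claw":0},{"ax":0,"ay":0,"az":0,"x":0.0635,"y":0.007,"z":-0.033,"claw":0},{"ax":0,"ay":0,"az":0,"x":0.0635,"y":0.007,"z":-0.033,"claw":0}]}}

```text
time_s: 5.8
tool_pos: [0.5974, 0.1349, 0.2304]
tool_rot: [-180.0, 0.0, 96.2]
force: [-0.3, 0.8, -1.1]
grip_width: 0.0118
```

```bash
python3 - <<'E'
from h import *
im,c=grab('side','s4');crop(im,220,100,160,150,4,'s4c')
im,c=grab('scene','e4');crop(im,220,100,200,150,4,'e4c')
o=status.get_obs();print(o['tool_pos'],rk(o['tool_pos']),o['force'])
E
```

```text
[0.5977 0.135  0.231 ] [0.0035 0.1203] [ 0.4673  0.4244 -1.2794]
```

View pics/s4c.png

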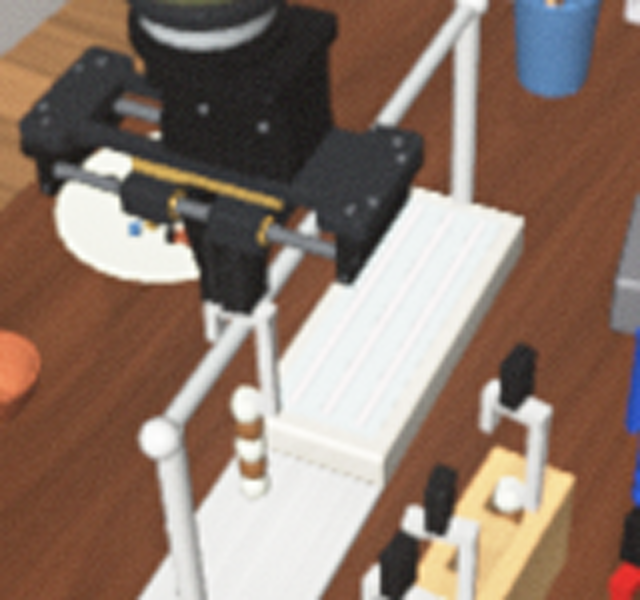

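View pics/e4c.png

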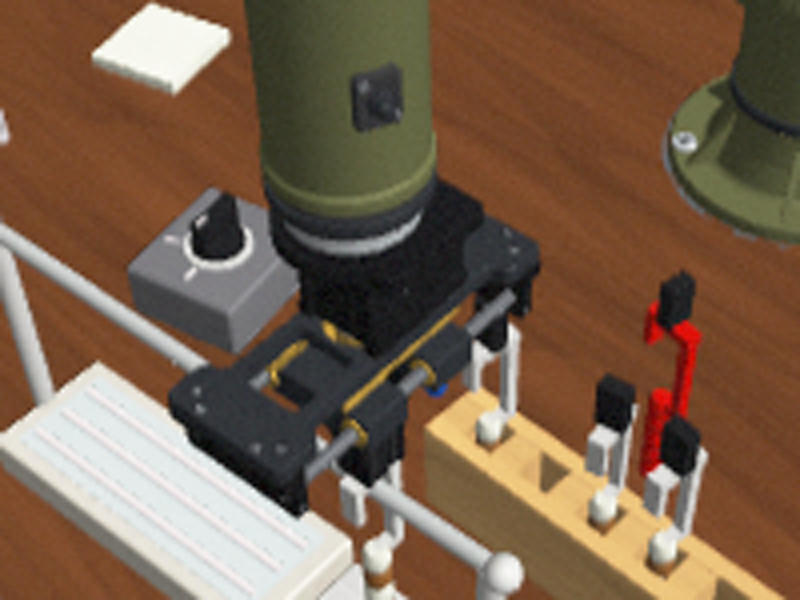

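Emit:
{"name": "step_arm", "arguments": {"series": [{"ax":0,"ay":0,"az":0,"x":0.0022,"y":-0.02,"z":0,"claw":0},{"ax":0,"ay":0,"az":0,"x":0.005,"y":-0.045,"z":0,"claw":0},{"ax":0,"ay":0,"az":0,"x":0.0077,"y":-0.07,"z":0,"claw":0},{"ax":0,"ay":0,"az":0,"x":0.0105,"y":-0.095,"z":0,"claw":0},{"ax":0,"ay":0,"az":0,"x":0.0132,"y":-0.12,"z":0,"claw":0},{"ax":0,"ay":0,"az":0,"x":0.016,"y":-0.145,"z":0,"claw":0},{"ax":0,"ay":0,"az":0,"x":0.0187,"y":-0.17,"z":0,"claw":0},{"ax":0,"ay":0,"az":0,"x":0.0215,"y":-0.195,"z":0,"claw":0},{"ax":0,"ay":0,"az":0,"x":0.0242,"y":-0.22,"z":0,"claw":0},{"ax":0,"ay":0,"az":0,"x":0.0275,"y":-0.25,"z":0,"claw":0},{"ax":0,"ay":0,"az":0,"x":0.0275,"y":-0.25,"z":0,"claw":0},{"ax":0,"ay":0,"az":0,"x":0.0275,"y":-0.25,"z":0,"claw":0}]}}

```text
time_s: 7.1
tool_pos: [0.6251, -0.1159, 0.2308]
tool_rot: [180.0, -0.0, 96.1]
force: [0.3, 0.4, -0.7]
grip_width: 0.0122
```

```bash
python3 - <<'E'
from h import *
im,c=grab('side','s5');crop(im,240,30,160,150,4,'s5c')
o=status.get_obs();print(o['tool_pos'],rk(o['tool_pos']),o['force'])
E
```

```text
[ 0.6252 -0.1144  0.2308] [ 0.004  -0.1305] [ 0.1944 -0.1302 -0.9994]
```

View pics/s5c.png

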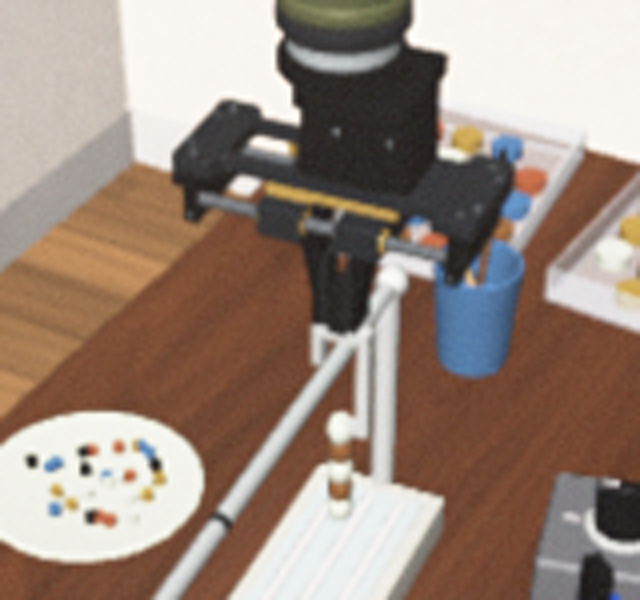

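Emit:
{"name": "step_arm", "arguments": {"series": [{"ax":0,"ay":0,"az":0,"x":0,"y":0,"z":-0.002,"claw":0},{"ax":0,"ay":0,"az":0,"x":0,"y":0,"z":-0.002,"claw":15},{"ax":0,"ay":0,"az":0,"x":0,"y":0,"z":-0.002,"claw":30},{"ax":0,"ay":0,"az":0,"x":0,"y":0,"z":-0.002,"claw":50},{"ax":0,"ay":0,"az":0,"x":0,"y":0,"z":-0.002,"claw":50},{"ax":0,"ay":0,"az":0,"x":0,"y":0,"z":-0.002,"claw":50},{"ax":0,"ay":0,"az":0,"x":0,"y":0,"z":0.02,"claw":50},{"ax":0,"ay":0,"az":0,"x":0,"y":0,"z":0.05,"claw":50},{"ax":0,"ay":0,"az":0,"x":0,"y":0,"z":0.08,"claw":50},{"ax":0,"ay":0,"az":0,"x":0,"y":0,"z":0.1,"claw":50},{"ax":0,"ay":0,"az":0,"x":0,"y":0,"z":0.1,"claw":50}]}}

```text
time_s: 8.25
tool_pos: [0.6264, -0.1152, 0.3345]
tool_rot: [179.6, 0.1, 96.2]
force: [-0.3, -1.0, 0.4]
grip_width: 0.0434
```

```bash
python3 - <<'E'
from h import *
im,c=grab('side','s6');crop(im,240,30,160,150,4,'s6c')
o=status.get_obs();print(o['tool_pos'],rk(o['tool_pos']),o['force'])
E
```

```text
[ 0.6257 -0.1152  0.3321] [ 0.0044 -0.1314] [ 0.2759 -0.054  -0.4004]
```

View pics/s6c.png

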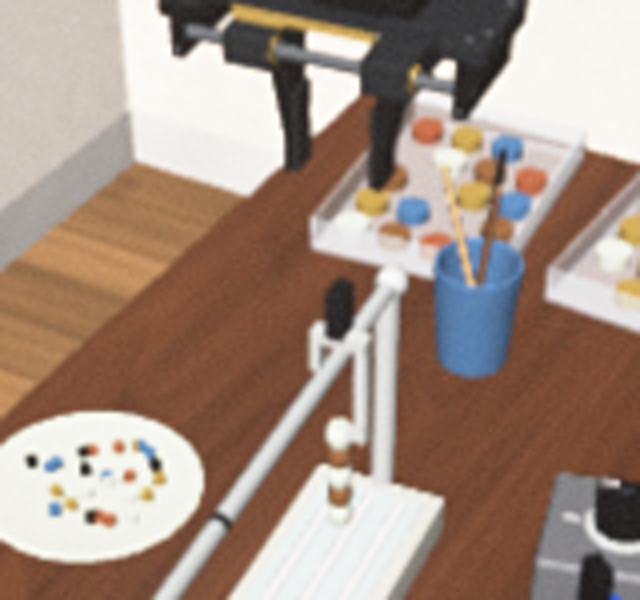

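Emit:
{"name": "step_arm", "arguments": {"series": [{"ax":0,"ay":0,"az":0,"x":-0.02,"y":0.03,"z":0,"claw":50},{"ax":0,"ay":0,"az":0,"x":-0.045,"y":0.065,"z":0,"claw":50},{"ax":0,"ay":0,"az":-3,"x":-0.07,"y":0.1,"z":0,"claw":50},{"ax":0,"ay":0,"az":-6,"x":-0.095,"y":0.14,"z":0,"claw":50},{"ax":0,"ay":0,"az":-6,"x":-0.12,"y":0.18,"z":0,"claw":50},{"ax":0,"ay":0,"az":-6,"x":-0.145,"y":0.22,"z":0,"claw":50},{"ax":0,"ay":0,"az":-6,"x":-0.165,"y":0.25,"z":0,"claw":50},{"ax":0,"ay":0,"az":-6,"x":-0.175,"y":0.264,"z":0,"claw":50},{"ax":0,"ay":0,"az":-6,"x":-0.175,"y":0.264,"z":0,"claw":50},{"ax":0,"ay":0,"az":-6,"x":-0.175,"y":0.264,"z":0,"claw":50},{"ax":0,"ay":0,"az":-6,"x":-0.175,"y":0.264,"z":0,"claw":50}]}}

```text
time_s: 9.4
tool_pos: [0.4507, 0.1472, 0.3298]
tool_rot: [-179.9, 0.0, 90.0]
force: [-0.1, 0.6, -0.2]
grip_width: 0.0435
```

```bash
cat > look.py <<'E'
from h import *
import sys
n=sys.argv[1]
im,c=grab('wrist',n); o=status.get_obs(); print(o['tool_pos'],o['tool_rot'],o['time_s'])
np.savez(n+'.npz',K=c[0],R=c[1],e=c[2])
crop(im,270,40,100,100,6,n+'a'); crop(im,270,130,100,100,6,n+'b'); crop(im,240,30,160,240,2.4,n+'w')
E
python3 look.py w7
```

```text
[0.4508 0.1473 0.3299] [-179.948     0.0247   90.0298] 9.45
```

View pics/w7a.png

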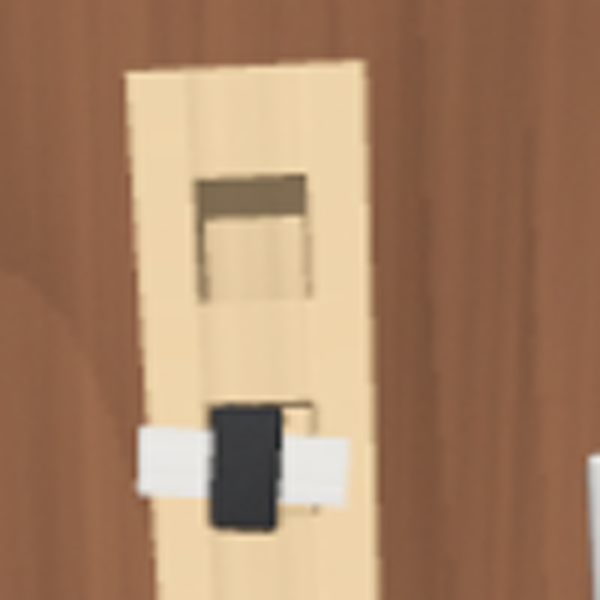

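View pics/w7.png

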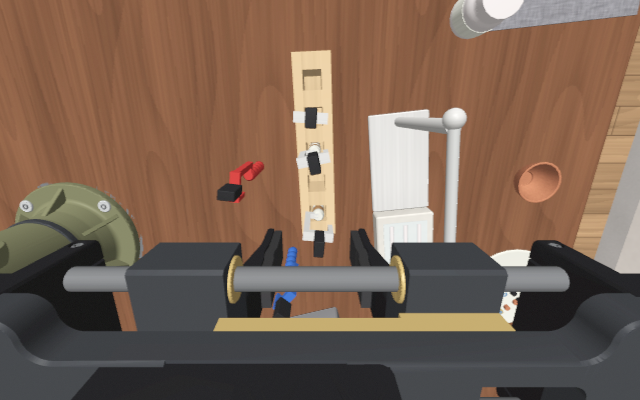

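Emit:
{"name": "step_arm", "arguments": {"series": [{"ax":0,"ay":0,"az":-3,"x":-0.002,"y":0.04,"z":0,"claw":50},{"ax":0,"ay":0,"az":-3,"x":-0.005,"y":0.077,"z":0,"claw":50},{"ax":0,"ay":0,"az":-3,"x":-0.005,"y":0.077,"z":-0.04,"claw":50},{"ax":0,"ay":0,"az":-3,"x":-0.005,"y":0.077,"z":-0.08,"claw":50},{"ax":0,"ay":0,"az":-3,"x":-0.005,"y":0.077,"z":-0.11,"claw":50},{"ax":0,"ay":0,"az":-3,"x":-0.005,"y":0.077,"z":-0.135,"claw":50},{"ax":0,"ay":0,"az":-3,"x":-0.005,"y":0.077,"z":-0.1485,"claw":50},{"ax":0,"ay":0,"az":-3,"x":-0.005,"y":0.077,"z":-0.1485,"claw":50},{"ax":0,"ay":0,"az":-3,"x":-0.005,"y":0.077,"z":-0.1485,"claw":50}]}}

```text
time_s: 10.35
tool_pos: [0.4459, 0.2259, 0.1829]
tool_rot: [179.9, -0.0, 87.2]
force: [-0.9, 0.1, 0.5]
grip_width: 0.0435
```

Emit:
{"name": "step_arm", "arguments": {"series": [{"ax":0,"ay":0,"az":0,"x":0,"y":0,"z":0,"claw":0},{"ax":0,"ay":0,"az":0,"x":0,"y":0,"z":0,"claw":0},{"ax":0,"ay":0,"az":0,"x":0,"y":0,"z":0,"claw":0},{"ax":0,"ay":0,"az":0,"x":0,"y":0,"z":0,"claw":0},{"ax":0,"ay":0,"az":0,"x":0,"y":0,"z":0,"claw":0},{"ax":0,"ay":0,"az":0,"x":0,"y":0,"z":0.02,"claw":0},{"ax":0,"ay":0,"az":0,"x":0,"y":0,"z":0.04,"claw":0},{"ax":0,"ay":0,"az":0,"x":0,"y":0,"z":0.06,"claw":0},{"ax":0,"ay":0,"az":0,"x":0,"y":0,"z":0.08,"claw":0},{"ax":0,"ay":0,"az":0,"x":0,"y":0,"z":0.088,"claw":0},{"ax":0,"ay":0,"az":0,"x":0,"y":0,"z":0.088,"claw":0}]}}

```text
time_s: 11.45
tool_pos: [0.4455, 0.2263, 0.271]
tool_rot: [179.9, -0.0, 87.2]
force: [0.8, 0.1, -0.1]
grip_width: 0.0117
```

```bash
python3 - <<'E'
from h import *
im,c=grab('side','s8');crop(im,240,140,200,150,4,'s8c')
E
```

```text
(no output)
```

View pics/s8c.png

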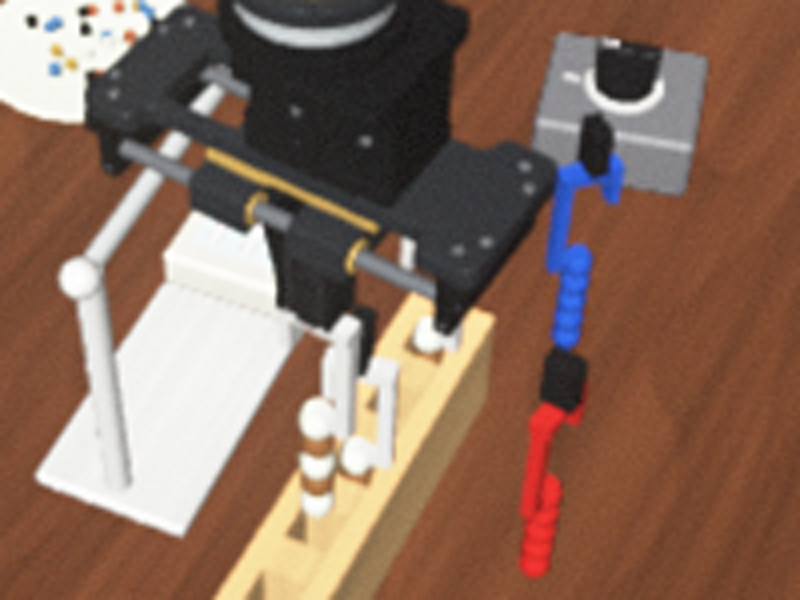

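Emit:
{"name": "step_arm", "arguments": {"series": [{"ax":0,"ay":0,"az":0,"x":0.03,"y":0,"z":0,"claw":0},{"ax":0,"ay":0,"az":3,"x":0.06,"y":0,"z":0,"claw":0},{"ax":0,"ay":0,"az":6,"x":0.075,"y":-0.03,"z":-0.003,"claw":0},{"ax":0,"ay":0,"az":9,"x":0.083,"y":-0.06,"z":-0.0075,"claw":0},{"ax":0,"ay":0,"az":9,"x":0.088,"y":-0.09,"z":-0.0075,"claw":0},{"ax":0,"ay":0,"az":9,"x":0.088,"y":-0.096,"z":-0.0075,"claw":0},{"ax":0,"ay":0,"az":9,"x":0.088,"y":-0.096,"z":-0.0075,"claw":0},{"ax":0,"ay":0,"az":9,"x":0.088,"y":-0.096,"z":-0.0075,"claw":0}]}}

```text
time_s: 12.3
tool_pos: [0.5324, 0.1314, 0.262]
tool_rot: [-179.9, -0.0, 96.3]
force: [-0.1, 0.4, -0.9]
grip_width: 0.0117
```

Emit:
{"name": "step_arm", "arguments": {"series": [{"ax":0,"ay":0,"az":0,"x":0.02,"y":0.002,"z":0,"claw":0},{"ax":0,"ay":0,"az":0,"x":0.035,"y":0.003,"z":0,"claw":0},{"ax":0,"ay":0,"az":0,"x":0.05,"y":0.004,"z":0,"claw":0},{"ax":0,"ay":0,"az":0,"x":0.06,"y":0.004,"z":0,"claw":0},{"ax":0,"ay":0,"az":0,"x":0.065,"y":0.004,"z":0,"claw":0},{"ax":0,"ay":0,"az":0,"x":0.065,"y":0.004,"z":0,"claw":0},{"ax":0,"ay":0,"az":0,"x":0.065,"y":0.004,"z":-0.01,"claw":0},{"ax":0,"ay":0,"az":0,"x":0.065,"y":0.004,"z":-0.02,"claw":0},{"ax":0,"ay":0,"az":0,"x":0.065,"y":0.004,"z":-0.027,"claw":0},{"ax":0,"ay":0,"az":0,"x":0.065,"y":0.004,"z":-0.0315,"claw":0},{"ax":0,"ay":0,"az":0,"x":0.065,"y":0.004,"z":-0.0315,"claw":0},{"ax":0,"ay":0,"az":0,"x":0.065,"y":0.004,"z":-0.0315,"claw":0}]}}

```text
time_s: 13.5
tool_pos: [0.598, 0.1339, 0.2312]
tool_rot: [180.0, 0.0, 96.2]
force: [-0.1, 0.6, -0.8]
grip_width: 0.0121
```

```bash
python3 - <<'E'
from h import *
im,c=grab('side','s9');crop(im,220,70,160,150,4,'s9c')
o=status.get_obs();print(o['tool_pos'],rk(o['tool_pos']),o['force'])
E
```

```text
[0.5982 0.134  0.2315] [0.0038 0.1193] [-0.1516 -0.2145  0.7219]
```

View pics/s9c.png

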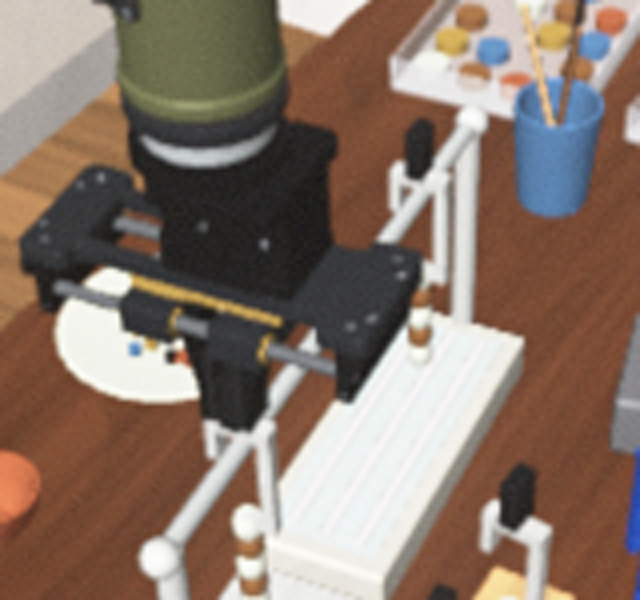

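Emit:
{"name": "step_arm", "arguments": {"series": [{"ax":0,"ay":0,"az":0,"x":0.0022,"y":-0.02,"z":0,"claw":0},{"ax":0,"ay":0,"az":0,"x":0.005,"y":-0.045,"z":0,"claw":0},{"ax":0,"ay":0,"az":0,"x":0.0077,"y":-0.07,"z":0,"claw":0},{"ax":0,"ay":0,"az":0,"x":0.0105,"y":-0.095,"z":0,"claw":0},{"ax":0,"ay":0,"az":0,"x":0.0132,"y":-0.12,"z":0,"claw":0},{"ax":0,"ay":0,"az":0,"x":0.016,"y":-0.145,"z":0,"claw":0},{"ax":0,"ay":0,"az":0,"x":0.0187,"y":-0.17,"z":0,"claw":0},{"ax":0,"ay":0,"az":0,"x":0.0215,"y":-0.195,"z":0,"claw":0},{"ax":0,"ay":0,"az":0,"x":0.0225,"y":-0.203,"z":0,"claw":0},{"ax":0,"ay":0,"az":0,"x":0.0225,"y":-0.203,"z":-0.001,"claw":0},{"ax":0,"ay":0,"az":0,"x":0.0225,"y":-0.203,"z":-0.002,"claw":0}]}}

```text
time_s: 14.65
tool_pos: [0.6206, -0.0671, 0.2292]
tool_rot: [180.0, -0.1, 96.3]
force: [0.2, 0.3, -0.5]
grip_width: 0.0122
```

Emit:
{"name": "step_arm", "arguments": {"series": [{"ax":0,"ay":0,"az":0,"x":0,"y":0,"z":0,"claw":0},{"ax":0,"ay":0,"az":0,"x":0,"y":0,"z":0,"claw":15},{"ax":0,"ay":0,"az":0,"x":0,"y":0,"z":0,"claw":30},{"ax":0,"ay":0,"az":0,"x":0,"y":0,"z":0,"claw":50},{"ax":0,"ay":0,"az":0,"x":0,"y":0,"z":0,"claw":50},{"ax":0,"ay":0,"az":0,"x":0,"y":0,"z":0,"claw":50},{"ax":0,"ay":0,"az":0,"x":0,"y":0,"z":0.02,"claw":50},{"ax":0,"ay":0,"az":0,"x":0,"y":0,"z":0.05,"claw":50},{"ax":0,"ay":0,"az":0,"x":0,"y":0,"z":0.08,"claw":50},{"ax":0,"ay":0,"az":0,"x":0,"y":0,"z":0.1,"claw":50},{"ax":0,"ay":0,"az":0,"x":0,"y":0,"z":0.1,"claw":50}]}}

```text
time_s: 15.75
tool_pos: [0.6219, -0.0691, 0.3329]
tool_rot: [179.6, 0.1, 96.2]
force: [-0.1, 0.7, 0.6]
grip_width: 0.0437
```

```bash
python3 - <<'E'
from h import *
im,c=grab('side','s10');crop(im,240,30,160,150,4,'s10c')
o=status.get_obs();print(o['tool_pos'],rk(o['tool_pos']),o['force'])
E
```

```text
[ 0.6212 -0.0691  0.3305] [ 0.0049 -0.0851] [ 0.2317 -0.3258 -1.4779]
```

View pics/s10c.png

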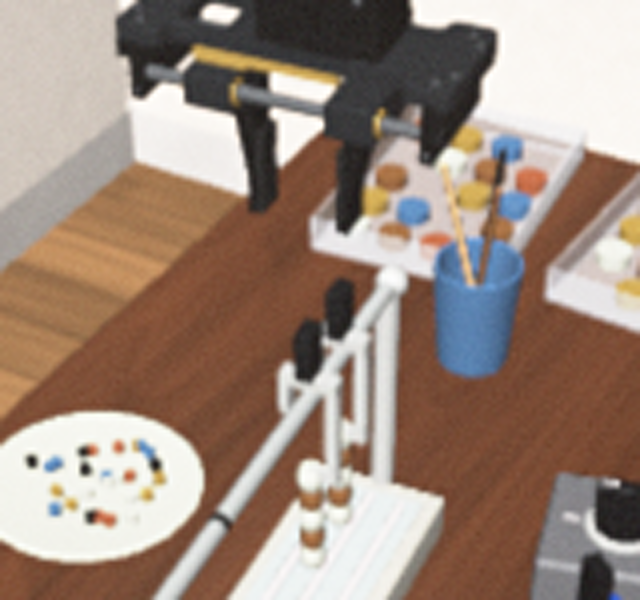

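Emit:
{"name": "step_arm", "arguments": {"series": [{"ax":0,"ay":0,"az":0,"x":-0.025,"y":0.03,"z":0,"claw":50},{"ax":0,"ay":0,"az":-3,"x":-0.055,"y":0.07,"z":0,"claw":50},{"ax":0,"ay":0,"az":-6,"x":-0.085,"y":0.11,"z":0,"claw":50},{"ax":0,"ay":0,"az":-6,"x":-0.115,"y":0.145,"z":0,"claw":50},{"ax":0,"ay":0,"az":-6,"x":-0.145,"y":0.185,"z":0,"claw":50},{"ax":0,"ay":0,"az":-6,"x":-0.17,"y":0.216,"z":0,"claw":50},{"ax":0,"ay":0,"az":-6,"x":-0.17,"y":0.216,"z":0,"claw":50},{"ax":0,"ay":0,"az":-6,"x":-0.17,"y":0.216,"z":0,"claw":50},{"ax":0,"ay":0,"az":-6,"x":-0.17,"y":0.216,"z":0,"claw":50}]}}

```text
time_s: 16.7
tool_pos: [0.4509, 0.1455, 0.3281]
tool_rot: [-179.9, 0.0, 90.1]
force: [0.3, 0.1, -0.6]
grip_width: 0.0436
```

```bash
python3 look.py w11
```

```text
[0.4511 0.1454 0.3282] [-179.93      0.0297   90.0486] 16.75
```

View pics/w11.png

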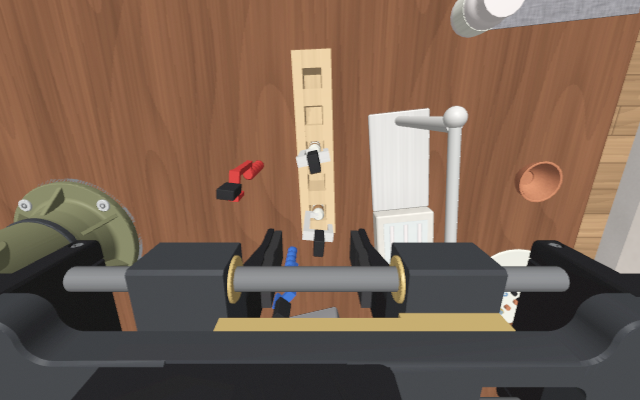

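View pics/w11b.png

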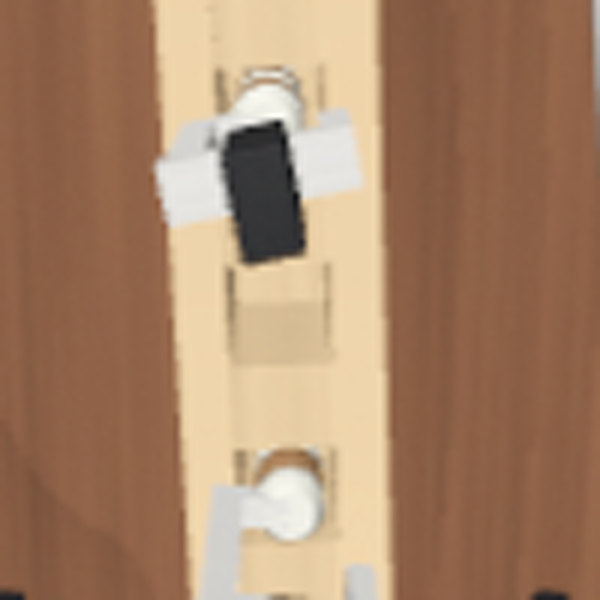

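Emit:
{"name": "step_arm", "arguments": {"series": [{"ax":0,"ay":0,"az":7,"x":-0.001,"y":0.015,"z":0,"claw":50},{"ax":0,"ay":0,"az":13,"x":-0.0025,"y":0.033,"z":0,"claw":50},{"ax":0,"ay":0,"az":13,"x":-0.0025,"y":0.033,"z":-0.04,"claw":50},{"ax":0,"ay":0,"az":13,"x":-0.0025,"y":0.033,"z":-0.08,"claw":50},{"ax":0,"ay":0,"az":13,"x":-0.0025,"y":0.033,"z":-0.11,"claw":50},{"ax":0,"ay":0,"az":13,"x":-0.0025,"y":0.033,"z":-0.135,"claw":50},{"ax":0,"ay":0,"az":13,"x":-0.0025,"y":0.033,"z":-0.1465,"claw":50},{"ax":0,"ay":0,"az":13,"x":-0.0025,"y":0.033,"z":-0.1465,"claw":50},{"ax":0,"ay":0,"az":13,"x":-0.0025,"y":0.033,"z":-0.1465,"claw":50}]}}

```text
time_s: 17.65
tool_pos: [0.4489, 0.1798, 0.1834]
tool_rot: [179.9, -0.0, 103.1]
force: [-0.4, 0.2, 0.6]
grip_width: 0.0436
```

Emit:
{"name": "step_arm", "arguments": {"series": [{"ax":0,"ay":0,"az":0,"x":0,"y":0,"z":0,"claw":0},{"ax":0,"ay":0,"az":0,"x":0,"y":0,"z":0,"claw":0},{"ax":0,"ay":0,"az":0,"x":0,"y":0,"z":0,"claw":0},{"ax":0,"ay":0,"az":0,"x":0,"y":0,"z":0,"claw":0},{"ax":0,"ay":0,"az":0,"x":0,"y":0,"z":0,"claw":0},{"ax":0,"ay":0,"az":0,"x":0,"y":0,"z":0.02,"claw":0},{"ax":0,"ay":0,"az":0,"x":0,"y":0,"z":0.04,"claw":0},{"ax":0,"ay":0,"az":0,"x":0,"y":0,"z":0.06,"claw":0},{"ax":0,"ay":0,"az":0,"x":0,"y":0,"z":0.08,"claw":0},{"ax":0,"ay":0,"az":0,"x":0,"y":0,"z":0.088,"claw":0},{"ax":0,"ay":0,"az":0,"x":0,"y":0,"z":0.088,"claw":0}]}}

```text
time_s: 18.75
tool_pos: [0.4485, 0.1802, 0.2714]
tool_rot: [179.9, -0.0, 103.2]
force: [0.5, -0.6, -0.4]
grip_width: 0.0121
```

```bash
python3 - <<'E'
from h import *
im,c=grab('side','s12');crop(im,240,120,200,150,4,'s12c')
E
```

```text
(no output)
```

View pics/s12c.png

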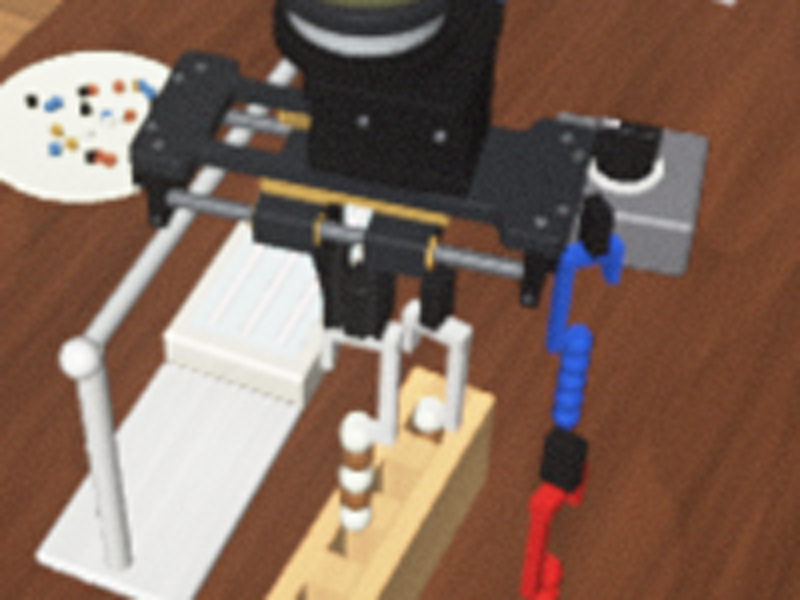

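Emit:
{"name": "step_arm", "arguments": {"series": [{"ax":0,"ay":0,"az":0,"x":0.03,"y":0,"z":0,"claw":0},{"ax":0,"ay":0,"az":-3,"x":0.06,"y":-0.01,"z":0,"claw":0},{"ax":0,"ay":0,"az":-7,"x":0.078,"y":-0.03,"z":-0.004,"claw":0},{"ax":0,"ay":0,"az":-7,"x":0.084,"y":-0.049,"z":-0.009,"claw":0},{"ax":0,"ay":0,"az":-7,"x":0.084,"y":-0.049,"z":-0.009,"claw":0},{"ax":0,"ay":0,"az":-7,"x":0.084,"y":-0.049,"z":-0.009,"claw":0},{"ax":0,"ay":0,"az":-7,"x":0.084,"y":-0.049,"z":-0.009,"claw":0}]}}

```text
time_s: 19.5
tool_pos: [0.5313, 0.1318, 0.2613]
tool_rot: [-180.0, -0.0, 96.2]
force: [-0.1, -0.6, -0.9]
grip_width: 0.0119
```

Emit:
{"name": "step_arm", "arguments": {"series": [{"ax":0,"ay":0,"az":0,"x":0.02,"y":0.002,"z":0,"claw":0},{"ax":0,"ay":0,"az":0,"x":0.035,"y":0.003,"z":0,"claw":0},{"ax":0,"ay":0,"az":0,"x":0.05,"y":0.004,"z":0,"claw":0},{"ax":0,"ay":0,"az":0,"x":0.06,"y":0.004,"z":0,"claw":0},{"ax":0,"ay":0,"az":0,"x":0.066,"y":0.004,"z":0,"claw":0},{"ax":0,"ay":0,"az":0,"x":0.066,"y":0.004,"z":0,"claw":0},{"ax":0,"ay":0,"az":0,"x":0.066,"y":0.004,"z":-0.01,"claw":0},{"ax":0,"ay":0,"az":0,"x":0.066,"y":0.004,"z":-0.02,"claw":0},{"ax":0,"ay":0,"az":0,"x":0.066,"y":0.004,"z":-0.026,"claw":0},{"ax":0,"ay":0,"az":0,"x":0.066,"y":0.004,"z":-0.0305,"claw":0},{"ax":0,"ay":0,"az":0,"x":0.066,"y":0.004,"z":-0.0305,"claw":0},{"ax":0,"ay":0,"az":0,"x":0.066,"y":0.004,"z":-0.0305,"claw":0}]}}

```text
time_s: 20.7
tool_pos: [0.598, 0.135, 0.2312]
tool_rot: [180.0, 0.0, 96.2]
force: [0.3, 0.5, -0.2]
grip_width: 0.0117
```

```bash
python3 - <<'E'
from h import *
im,c=grab('side','s13');crop(im,220,70,160,150,4,'s13c')
o=status.get_obs();print(o['tool_pos'],rk(o['tool_pos']),o['force'])
E
```

```text
[0.5982 0.135  0.2315] [0.0039 0.1203] [-0.4733 -0.3807 -0.4866]
```

View pics/s13c.png

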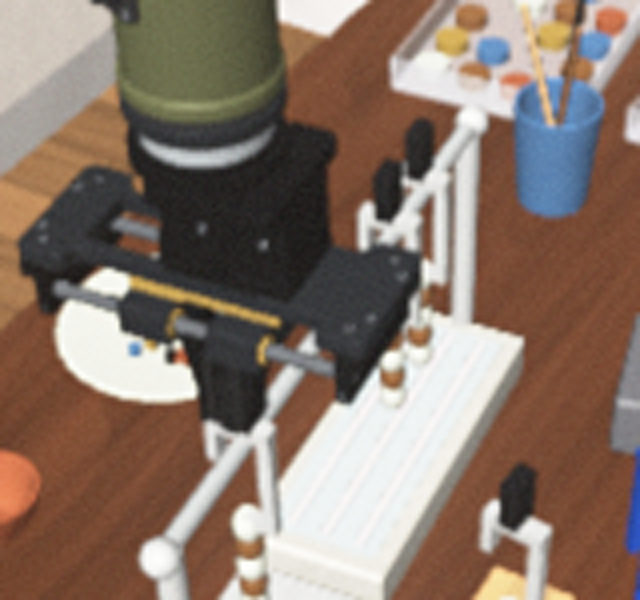

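Hooked; the hanger's arm is around the rail. Slide to rack y ≈ −0.04 and release.

Emit:
{"name": "step_arm", "arguments": {"series": [{"ax":0,"ay":0,"az":0,"x":0.0022,"y":-0.02,"z":0,"claw":0},{"ax":0,"ay":0,"az":0,"x":0.005,"y":-0.045,"z":0,"claw":0},{"ax":0,"ay":0,"az":0,"x":0.0077,"y":-0.07,"z":0,"claw":0},{"ax":0,"ay":0,"az":0,"x":0.0105,"y":-0.095,"z":0,"claw":0},{"ax":0,"ay":0,"az":0,"x":0.0132,"y":-0.12,"z":0,"claw":0},{"ax":0,"ay":0,"az":0,"x":0.016,"y":-0.145,"z":0,"claw":0},{"ax":0,"ay":0,"az":0,"x":0.0176,"y":-0.16,"z":0,"claw":0},{"ax":0,"ay":0,"az":0,"x":0.0176,"y":-0.16,"z":0,"claw":0},{"ax":0,"ay":0,"az":0,"x":0.0176,"y":-0.16,"z":-0.001,"claw":0},{"ax":0,"ay":0,"az":0,"x":0.0176,"y":-0.16,"z":-0.002,"claw":0}]}}

```text
time_s: 21.75
tool_pos: [0.6156, -0.0227, 0.2291]
tool_rot: [180.0, -0.1, 96.4]
force: [0.3, 0.1, -0.8]
grip_width: 0.0119
```

Emit:
{"name": "step_arm", "arguments": {"series": [{"ax":0,"ay":0,"az":0,"x":0,"y":0,"z":0,"claw":0},{"ax":0,"ay":0,"az":0,"x":0,"y":0,"z":0,"claw":15},{"ax":0,"ay":0,"az":0,"x":0,"y":0,"z":0,"claw":30},{"ax":0,"ay":0,"az":0,"x":0,"y":0,"z":0,"claw":50},{"ax":0,"ay":0,"az":0,"x":0,"y":0,"z":0,"claw":50},{"ax":0,"ay":0,"az":0,"x":0,"y":0,"z":0,"claw":50},{"ax":0,"ay":0,"az":0,"x":0,"y":0,"z":0.02,"claw":50},{"ax":0,"ay":0,"az":0,"x":0,"y":0,"z":0.05,"claw":50},{"ax":0,"ay":0,"az":0,"x":0,"y":0,"z":0.08,"claw":50},{"ax":0,"ay":0,"az":0,"x":0,"y":0,"z":0.1,"claw":50},{"ax":0,"ay":0,"az":0,"x":0,"y":0,"z":0.1,"claw":50}]}}

```text
time_s: 22.85
tool_pos: [0.617, -0.0249, 0.3329]
tool_rot: [179.6, 0.0, 96.2]
force: [0.3, 0.3, 0.4]
grip_width: 0.0435
```

```bash
python3 - <<'E'
from h import *
im,c=grab('side','s14');crop(im,240,30,160,150,4,'s14c')
o=status.get_obs();print(o['tool_pos'],rk(o['tool_pos']),o['force'])
E
```

```text
[ 0.6163 -0.025   0.3306] [ 0.0048 -0.0407] [0.5483 0.1065 0.5655]
```

View pics/s14c.png

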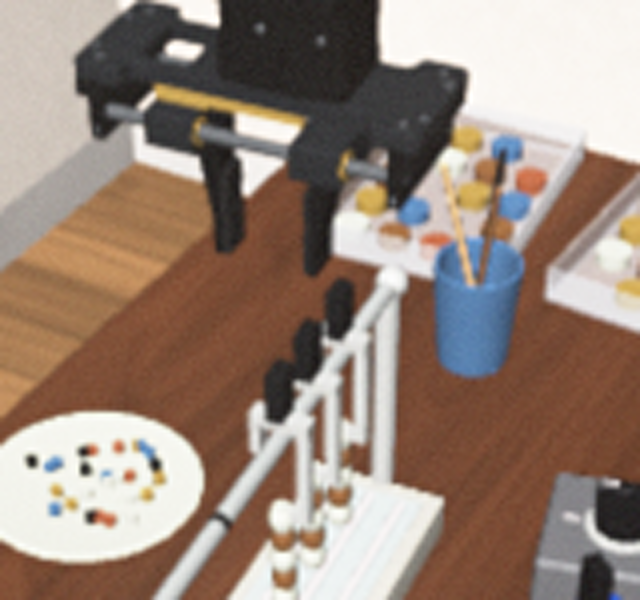

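View pics/s14.png

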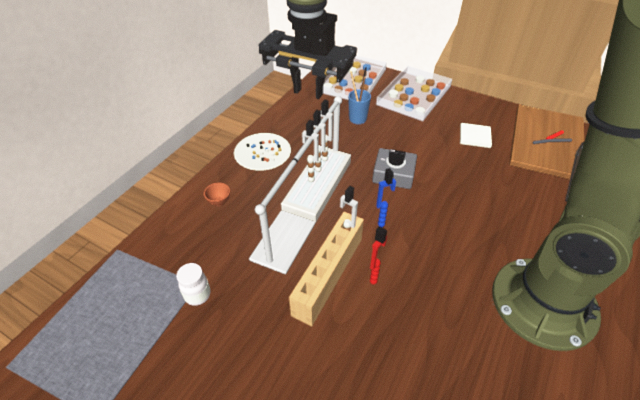

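Emit:
{"name": "step_arm", "arguments": {"series": [{"ax":0,"ay":0,"az":0,"x":-0.035,"y":0.02,"z":0,"claw":50},{"ax":0,"ay":0,"az":-3,"x":-0.075,"y":0.04,"z":0,"claw":50},{"ax":0,"ay":0,"az":-6,"x":-0.115,"y":0.06,"z":0,"claw":50},{"ax":0,"ay":0,"az":-6,"x":-0.15,"y":0.075,"z":0,"claw":50},{"ax":0,"ay":0,"az":-6,"x":-0.164,"y":0.085,"z":0,"claw":50},{"ax":0,"ay":0,"az":-6,"x":-0.164,"y":0.085,"z":0,"claw":50},{"ax":0,"ay":0,"az":-6,"x":-0.164,"y":0.085,"z":0,"claw":50},{"ax":0,"ay":0,"az":-6,"x":-0.164,"y":0.085,"z":0,"claw":50}]}}

```text
time_s: 23.7
tool_pos: [0.4525, 0.0589, 0.3284]
tool_rot: [-180.0, 0.0, 90.1]
force: [-0.2, 0.1, -0.1]
grip_width: 0.0435
```

```bash
python3 look.py w15
```

```text
[0.4525 0.059  0.3284] [-179.9428   -0.0063   90.1053] 23.75
```

View pics/w15.png

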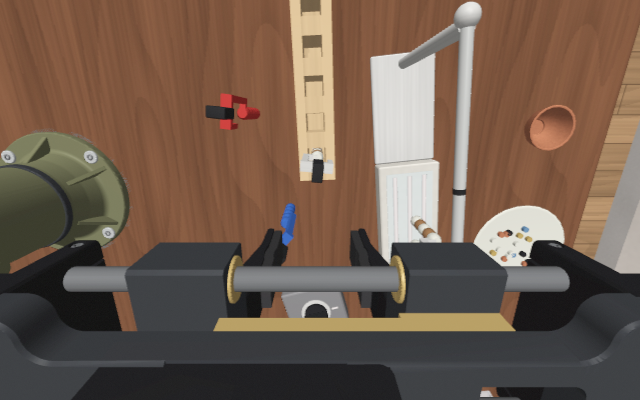

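View pics/w15b.png

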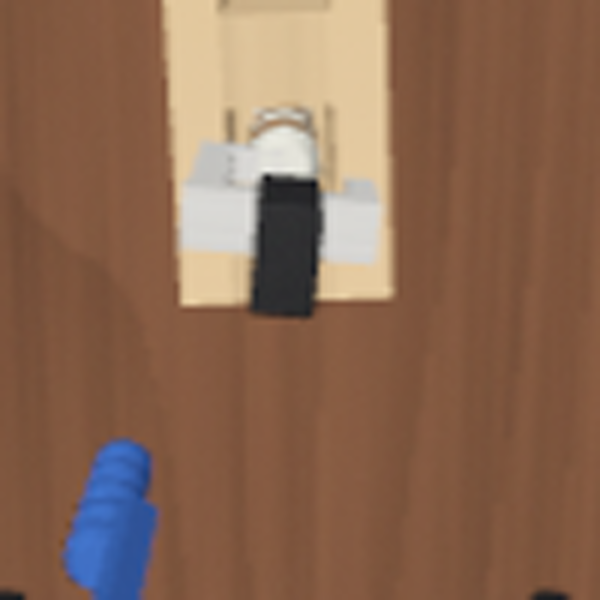

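```bash
python3 - <<'E'
from h import *
o=status.get_obs(); c=cam('wrist',o)
f=lambda x,y: (270+(x-.5)/6,130+(y-.5)/6)
P=[onz(c,f(*p),.168)[:2] for p in ((183,185),(378,198),(180,248),(378,262))]
for a,b in ((0,1),(2,3)):
    d=P[b]-P[a]; print(np.degrees(np.arctan2(d[1],d[0])),np.hypot(*d))
print(np.mean(P,0),onz(c,f(286,262),.202))
print('mark',rk(onz(c,(458.5,192),.2)))
E
```

```text
-3.7752398491172054 0.037408954412523725
-4.051586958858441 0.03842855806676541
[0.4539 0.0815] [0.4549 0.0811 0.202 ]
mark [0.0028 0.0458]
```

Emit:
{"name": "step_arm", "arguments": {"series": [{"ax":0,"ay":0,"az":-4,"x":0.002,"y":0.0225,"z":0,"claw":50},{"ax":0,"ay":0,"az":-4,"x":0.002,"y":0.0225,"z":-0.04,"claw":50},{"ax":0,"ay":0,"az":-4,"x":0.002,"y":0.0225,"z":-0.08,"claw":50},{"ax":0,"ay":0,"az":-4,"x":0.002,"y":0.0225,"z":-0.11,"claw":50},{"ax":0,"ay":0,"az":-4,"x":0.002,"y":0.0225,"z":-0.135,"claw":50},{"ax":0,"ay":0,"az":-4,"x":0.002,"y":0.0225,"z":-0.1465,"claw":50},{"ax":0,"ay":0,"az":-4,"x":0.002,"y":0.0225,"z":-0.1465,"claw":50},{"ax":0,"ay":0,"az":-4,"x":0.002,"y":0.0225,"z":-0.1465,"claw":50}]}}

```text
time_s: 24.55
tool_pos: [0.4546, 0.0824, 0.1834]
tool_rot: [179.9, -0.0, 86.2]
force: [-0.4, 0.2, 0.1]
grip_width: 0.0436
```

Emit:
{"name": "step_arm", "arguments": {"series": [{"ax":0,"ay":0,"az":0,"x":0,"y":0,"z":0,"claw":0},{"ax":0,"ay":0,"az":0,"x":0,"y":0,"z":0,"claw":0},{"ax":0,"ay":0,"az":0,"x":0,"y":0,"z":0,"claw":0},{"ax":0,"ay":0,"az":0,"x":0,"y":0,"z":0,"claw":0},{"ax":0,"ay":0,"az":0,"x":0,"y":0,"z":0,"claw":0},{"ax":0,"ay":0,"az":0,"x":0,"y":0,"z":0.02,"claw":0},{"ax":0,"ay":0,"az":0,"x":0,"y":0,"z":0.04,"claw":0},{"ax":0,"ay":0,"az":0,"x":0,"y":0,"z":0.06,"claw":0},{"ax":0,"ay":0,"az":0,"x":0,"y":0,"z":0.08,"claw":0},{"ax":0,"ay":0,"az":0,"x":0,"y":0,"z":0.088,"claw":0},{"ax":0,"ay":0,"az":0,"x":0,"y":0,"z":0.088,"claw":0}]}}

```text
time_s: 25.65
tool_pos: [0.4542, 0.0826, 0.2715]
tool_rot: [179.9, -0.0, 86.2]
force: [0.2, 0.2, 0.1]
grip_width: 0.0117
```

```bash
python3 - <<'E'
from h import *
im,c=grab('side','s16');crop(im,240,120,200,150,4,'s16c')
E
```

```text
(no output)
```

View pics/s16c.png

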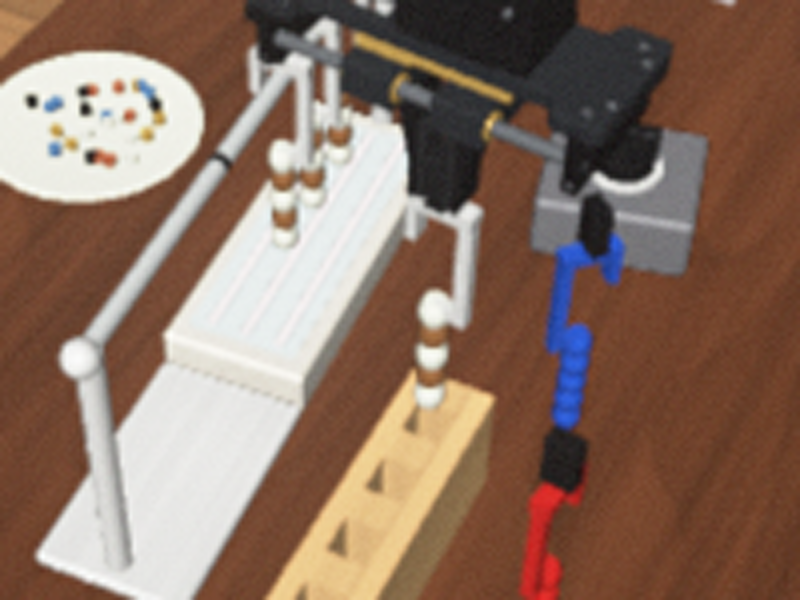

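Emit:
{"name": "step_arm", "arguments": {"series": [{"ax":0,"ay":0,"az":0,"x":0.02,"y":0.01,"z":0,"claw":0},{"ax":0,"ay":0,"az":3,"x":0.04,"y":0.025,"z":0,"claw":0},{"ax":0,"ay":0,"az":6,"x":0.06,"y":0.04,"z":-0.004,"claw":0},{"ax":0,"ay":0,"az":10,"x":0.078,"y":0.048,"z":-0.009,"claw":0},{"ax":0,"ay":0,"az":10,"x":0.078,"y":0.048,"z":-0.009,"claw":0},{"ax":0,"ay":0,"az":10,"x":0.078,"y":0.048,"z":-0.009,"claw":0},{"ax":0,"ay":0,"az":10,"x":0.078,"y":0.048,"z":-0.009,"claw":0}]}}

```text
time_s: 26.4
tool_pos: [0.5308, 0.1298, 0.2611]
tool_rot: [-179.9, 0.0, 96.1]
force: [0.3, 0.3, -0.6]
grip_width: 0.012
```

Emit:
{"name": "step_arm", "arguments": {"series": [{"ax":0,"ay":0,"az":0,"x":0.02,"y":0.002,"z":0,"claw":0},{"ax":0,"ay":0,"az":0,"x":0.035,"y":0.003,"z":0,"claw":0},{"ax":0,"ay":0,"az":0,"x":0.05,"y":0.004,"z":0,"claw":0},{"ax":0,"ay":0,"az":0,"x":0.06,"y":0.005,"z":0,"claw":0},{"ax":0,"ay":0,"az":0,"x":0.0665,"y":0.005,"z":0,"claw":0},{"ax":0,"ay":0,"az":0,"x":0.0665,"y":0.005,"z":0,"claw":0},{"ax":0,"ay":0,"az":0,"x":0.0665,"y":0.005,"z":-0.01,"claw":0},{"ax":0,"ay":0,"az":0,"x":0.0665,"y":0.005,"z":-0.02,"claw":0},{"ax":0,"ay":0,"az":0,"x":0.0665,"y":0.005,"z":-0.026,"claw":0},{"ax":0,"ay":0,"az":0,"x":0.0665,"y":0.005,"z":-0.0305,"claw":0},{"ax":0,"ay":0,"az":0,"x":0.0665,"y":0.005,"z":-0.0305,"claw":0},{"ax":0,"ay":0,"az":0,"x":0.0665,"y":0.005,"z":-0.0305,"claw":0}]}}

```text
time_s: 27.6
tool_pos: [0.5981, 0.1355, 0.2312]
tool_rot: [180.0, 0.0, 96.2]
force: [1.8, 0.9, -0.7]
grip_width: 0.0122
```

```bash
python3 - <<'E'
from h import *
im,c=grab('side','s17');crop(im,220,70,160,150,4,'s17c')
o=status.get_obs();print(o['tool_pos'],rk(o['tool_pos']),o['force'])
E
```

```text
[0.5983 0.1356 0.2314] [0.0041 0.1208] [-0.0012  0.4182 -0.2263]
```

View pics/s17c.png

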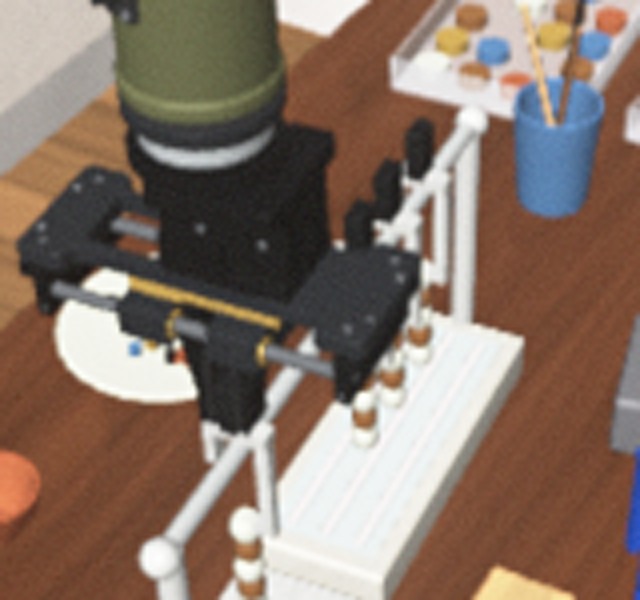

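Emit:
{"name": "step_arm", "arguments": {"series": [{"ax":0,"ay":0,"az":0,"x":0.0022,"y":-0.02,"z":0,"claw":0},{"ax":0,"ay":0,"az":0,"x":0.005,"y":-0.045,"z":0,"claw":0},{"ax":0,"ay":0,"az":0,"x":0.0077,"y":-0.07,"z":0,"claw":0},{"ax":0,"ay":0,"az":0,"x":0.0105,"y":-0.095,"z":0,"claw":0},{"ax":0,"ay":0,"az":0,"x":0.013,"y":-0.118,"z":0,"claw":0},{"ax":0,"ay":0,"az":0,"x":0.013,"y":-0.118,"z":0,"claw":0},{"ax":0,"ay":0,"az":0,"x":0.013,"y":-0.118,"z":-0.001,"claw":0},{"ax":0,"ay":0,"az":0,"x":0.013,"y":-0.118,"z":-0.002,"claw":0}]}}

```text
time_s: 28.45
tool_pos: [0.6111, 0.0193, 0.2293]
tool_rot: [180.0, -0.1, 96.3]
force: [0.4, 0.6, -0.9]
grip_width: 0.0117
```

Emit:
{"name": "step_arm", "arguments": {"series": [{"ax":0,"ay":0,"az":0,"x":0,"y":0,"z":0,"claw":0},{"ax":0,"ay":0,"az":0,"x":0,"y":0,"z":0,"claw":15},{"ax":0,"ay":0,"az":0,"x":0,"y":0,"z":0,"claw":30},{"ax":0,"ay":0,"az":0,"x":0,"y":0,"z":0,"claw":50},{"ax":0,"ay":0,"az":0,"x":0,"y":0,"z":0,"claw":50},{"ax":0,"ay":0,"az":0,"x":0,"y":0,"z":0,"claw":50},{"ax":0,"ay":0,"az":0,"x":0,"y":0,"z":0.02,"claw":50},{"ax":0,"ay":0,"az":0,"x":0,"y":0,"z":0.05,"claw":50},{"ax":0,"ay":0,"az":0,"x":0,"y":0,"z":0.08,"claw":50},{"ax":0,"ay":0,"az":0,"x":0,"y":0,"z":0.1,"claw":50},{"ax":0,"ay":0,"az":0,"x":0,"y":0,"z":0.1,"claw":50}]}}

```text
time_s: 29.55
tool_pos: [0.6126, 0.0177, 0.3328]
tool_rot: [179.6, 0.0, 96.2]
force: [1.0, -0.4, -0.7]
grip_width: 0.0436
```

```bash
python3 - <<'E'
from h import *
im,cd=grab('side','s18');crop(im,240,30,190,170,4,'s18c')
im2,cs=grab('scene','e18');crop(im2,180,110,200,150,4,'e18c')
o=status.get_obs();print(o['tool_pos'],rk(o['tool_pos']),o['force'])
E
```

```text
[0.6111 0.0174 0.3288] [0.0042 0.002 ] [ 0.3251  0.5287 -0.7461]
```

View pics/s18c.png

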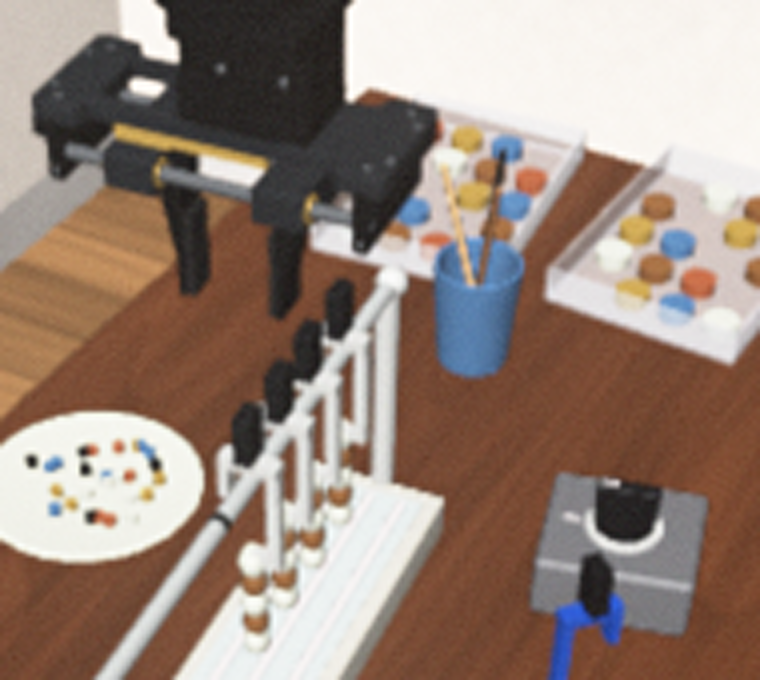

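View pics/e18.png

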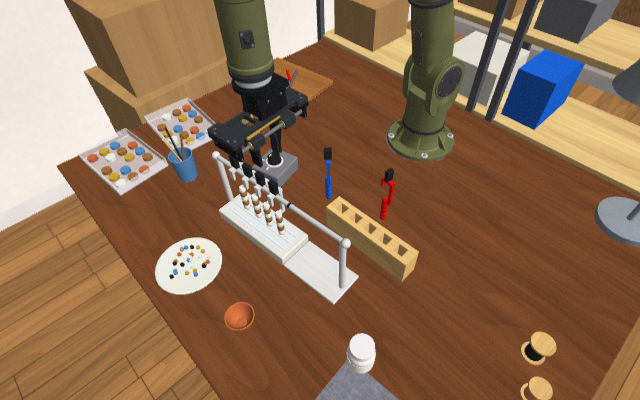

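Emit:
{"name": "step_arm", "arguments": {"series": [{"ax":0,"ay":0,"az":0,"x":-0.03,"y":-0.03,"z":0,"claw":50},{"ax":0,"ay":0,"az":-3,"x":-0.06,"y":-0.06,"z":0,"claw":50},{"ax":0,"ay":0,"az":-6,"x":-0.09,"y":-0.095,"z":0,"claw":50},{"ax":0,"ay":0,"az":-6,"x":-0.12,"y":-0.13,"z":0,"claw":50},{"ax":0,"ay":0,"az":-6,"x":-0.15,"y":-0.167,"z":0,"claw":50},{"ax":0,"ay":0,"az":-6,"x":-0.15,"y":-0.167,"z":0,"claw":50},{"ax":0,"ay":0,"az":-6,"x":-0.15,"y":-0.167,"z":0,"claw":50},{"ax":0,"ay":0,"az":-6,"x":-0.15,"y":-0.167,"z":0,"claw":50}]}}

```text
time_s: 30.45
tool_pos: [0.4613, -0.1483, 0.328]
tool_rot: [-179.9, -0.1, 90.3]
force: [0.8, -0.4, -0.3]
grip_width: 0.0435
```

```bash
python3 - <<'E'
from h import *
im,c=grab('wrist','w19'); o=status.get_obs(); print(o['tool_pos'],o['tool_rot'],o['time_s'],o['qpos'])
E
```

```text
[ 0.4616 -0.148   0.3282] [-179.9334   -0.0472   90.3427] 30.5 [21.7207 -3.1905 -6.7159 96.2705 -0.4014 86.975  15.3796]
```

View pics/w19.png

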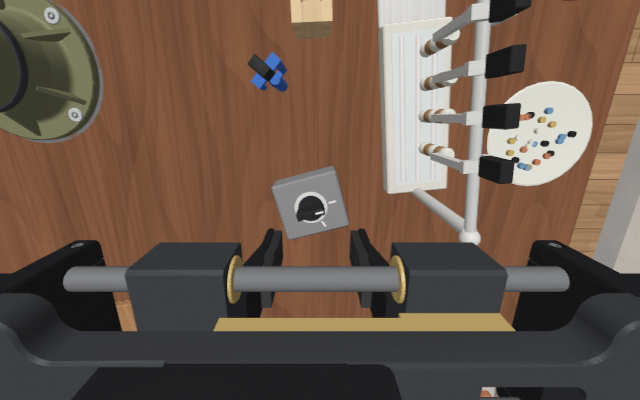

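```bash
python3 - <<'E'
from h import *
im=cv2.imread('pics/w19.png'); crop(im,265,160,90,85,8,'w19c')
E
```

```text
(no output)
```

View pics/w19c.png

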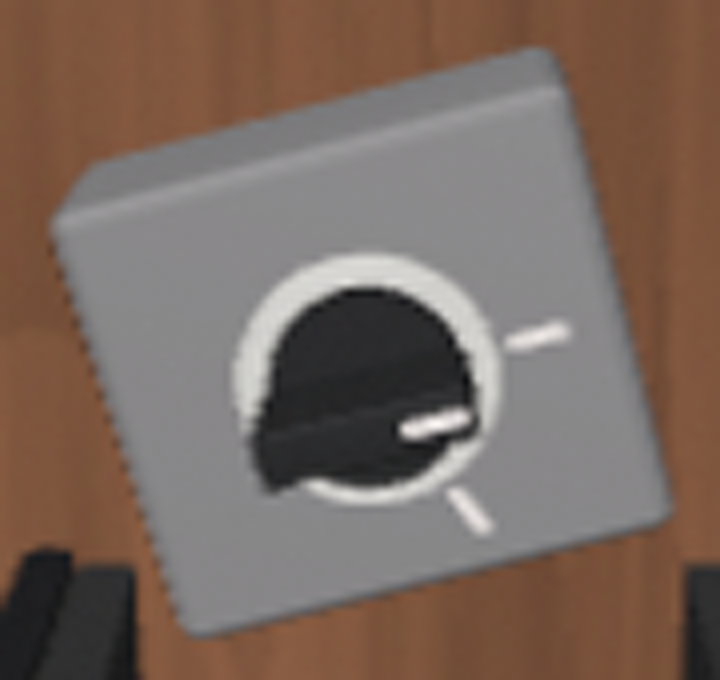

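```bash
python3 - <<'E'
from h import *
o=status.get_obs(); c=cam('wrist',o)
f=lambda x,y: (265+(x-.5)/8,160+(y-.5)/8)
P=np.array([onz(c,f(*p),.05)[:2] for p in ((55,222),(565,88),(670,515),(190,632))]); print(P,P.mean(0),np.linalg.norm(P-np.roll(P,-1,0),axis=1))
for a,b in ((0,1),(3,2)):
    d=P[b]-P[a];print(np.degrees(np.arctan2(d[1],d[0])))
print('ring',onz(c,f(368,378),.05), 'disc',onz(c,f(370,387),.065))
T=np.array([onz(c,f(*p),.087)[:2] for p in ((258,435),(475,390),(480,435),(270,490))]);print('bar',T,T.mean(0),np.linalg.norm(T-np.roll(T,-1,0),axis=1))
for a,b in ((0,1),(3,2)):
    d=T[b]-T[a];print(np.degrees(np.arctan2(d[1],d[0])))
d=onz(c,f(465,414),.087)-onz(c,f(405,430),.087);print('ptr',np.degrees(np.arctan2(d[1],d[0])),onz(c,f(435,422),.087))
E
```

```text
[[ 0.3908 -0.1811]
 [ 0.4935 -0.153 ]
 [ 0.518  -0.2444]
 [ 0.416  -0.2719]] [ 0.4546 -0.2126] [0.1065 0.0946 0.1056 0.0942]
15.301848477739947
15.129795134602846
ring [ 0.4543 -0.2142  0.05  ] disc [ 0.4549 -0.211   0.065 ]
bar [[ 0.4339 -0.2132]
 [ 0.4752 -0.2039]
 [ 0.4763 -0.213 ]
 [ 0.4361 -0.2245]] [ 0.4554 -0.2137] [0.0423 0.0091 0.0418 0.0115]
12.691536735746983
15.912145214032389
ptr 16.129138934343636 [ 0.4677 -0.2104  0.087 ]
```

Emit:
{"name": "step_arm", "arguments": {"series": [{"ax":0,"ay":0,"az":8.5,"x":0,"y":-0.02,"z":0,"claw":50},{"ax":0,"ay":0,"az":17,"x":-0.003,"y":-0.04,"z":0,"claw":50},{"ax":0,"ay":0,"az":25.5,"x":-0.0065,"y":-0.065,"z":0,"claw":50},{"ax":0,"ay":0,"az":34,"x":-0.0065,"y":-0.065,"z":0,"claw":50},{"ax":0,"ay":0,"az":42.5,"x":-0.0065,"y":-0.065,"z":0,"claw":50},{"ax":0,"ay":0,"az":51,"x":-0.0065,"y":-0.065,"z":0,"claw":50},{"ax":0,"ay":0,"az":59.5,"x":-0.0065,"y":-0.065,"z":0,"claw":50},{"ax":0,"ay":0,"az":68,"x":-0.0065,"y":-0.065,"z":0,"claw":50},{"ax":0,"ay":0,"az":76.5,"x":-0.0065,"y":-0.065,"z":0,"claw":50},{"ax":0,"ay":0,"az":85,"x":-0.0065,"y":-0.065,"z":0,"claw":50},{"ax":0,"ay":0,"az":93.5,"x":-0.0065,"y":-0.065,"z":0,"claw":50},{"ax":0,"ay":0,"az":102,"x":-0.0065,"y":-0.065,"z":0,"claw":50}]}}

```text
time_s: 31.7
tool_pos: [0.4556, -0.2131, 0.3284]
tool_rot: [179.9, -0.0, -167.3]
force: [0.2, 0.5, 0.8]
grip_width: 0.0437
```

Emit:
{"name": "step_arm", "arguments": {"series": [{"ax":0,"ay":0,"az":3,"x":0,"y":0,"z":0,"claw":50},{"ax":0,"ay":0,"az":3,"x":0,"y":0,"z":-0.05,"claw":50},{"ax":0,"ay":0,"az":3,"x":0,"y":0,"z":-0.1,"claw":50},{"ax":0,"ay":0,"az":3,"x":0,"y":0,"z":-0.1,"claw":50},{"ax":0,"ay":0,"az":3,"x":0,"y":0,"z":-0.1,"claw":50}]}}

```text
time_s: 32.2
tool_pos: [0.4551, -0.2136, 0.2293]
tool_rot: [179.9, -0.1, -164.7]
force: [0.9, -0.6, 1.2]
grip_width: 0.0437
```

```bash
python3 - <<'E'
from h import *
im,c=grab('wrist','w20'); o=status.get_obs(); print(o['tool_pos'],o['tool_rot'],o['time_s'],o['qpos'])
im2,cd=grab('side','s20'); crop(im2,330,90,120,110,5,'s20c')
E
```

```text
[ 0.4563 -0.2143  0.2312] [-179.9171    0.1184 -164.7143] 32.25 [ 23.8022   0.6633  -1.6663 103.4783   0.0136  75.7142 127.4184]
```

View pics/w20.png

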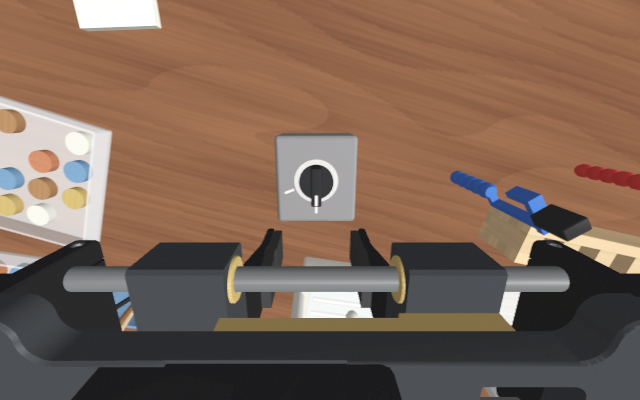

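View pics/s20c.png

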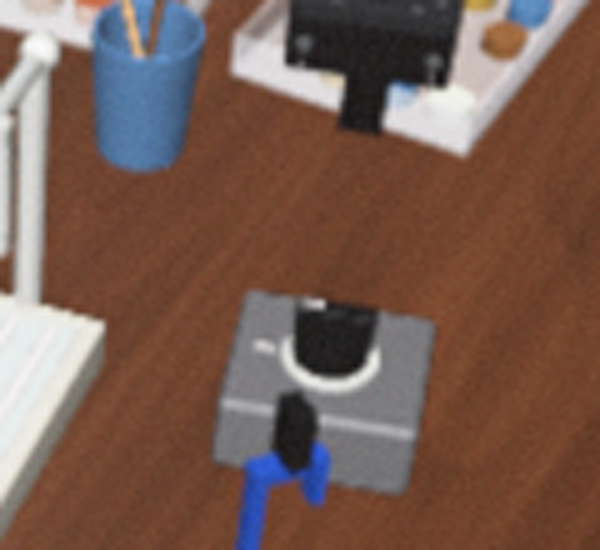

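Emit:
{"name": "step_arm", "arguments": {"series": [{"ax":0,"ay":0,"az":0,"x":0,"y":0,"z":-0.04,"claw":50},{"ax":0,"ay":0,"az":0,"x":0,"y":0,"z":-0.08,"claw":50},{"ax":0,"ay":0,"az":0,"x":0,"y":0,"z":-0.11,"claw":50},{"ax":0,"ay":0,"az":0,"x":0,"y":0,"z":-0.13,"claw":50},{"ax":0,"ay":0,"az":0,"x":0,"y":0,"z":-0.145,"claw":50},{"ax":0,"ay":0,"az":0,"x":0,"y":0,"z":-0.152,"claw":50},{"ax":0,"ay":0,"az":0,"x":0,"y":0,"z":-0.152,"claw":50},{"ax":0,"ay":0,"az":0,"x":0,"y":0,"z":-0.152,"claw":50}]}}

```text
time_s: 33.1
tool_pos: [0.4562, -0.2151, 0.0789]
tool_rot: [-179.9, 0.1, -164.8]
force: [0.3, 0.0, 0.2]
grip_width: 0.0435
```

```bash
python3 - <<'E'
from h import *
im,c=grab('wrist','w21'); o=status.get_obs(); print(o['tool_pos'],o['tool_rot'],o['time_s'],o['force'],o['wrist_torque'])
im2,cd=grab('scene','e21'); crop(im2,200,120,140,120,5,'e21c')
E
```

```text
[ 0.4561 -0.2151  0.0789] [-179.8927    0.1456 -164.7929] 33.15 [ 0.3806 -0.8702 -0.2989] [0.1192 0.0095 0.0059]
```

View pics/e21c.png

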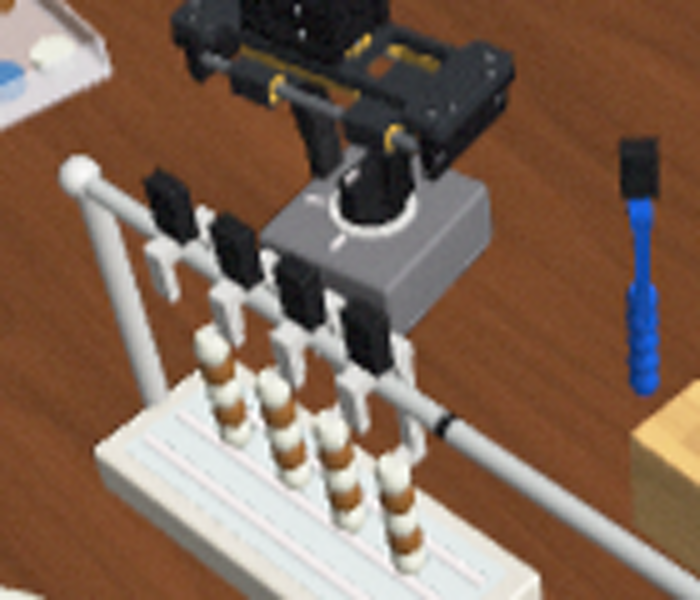

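View pics/w21.png

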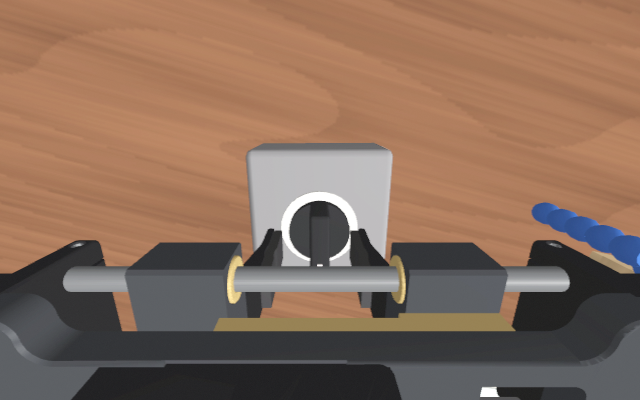

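Emit:
{"name": "step_arm", "arguments": {"series": [{"ax":0,"ay":0,"az":0,"x":-0.0005,"y":0.0015,"z":-0.004,"claw":50},{"ax":0,"ay":0,"az":0,"x":-0.0005,"y":0.0015,"z":-0.008,"claw":50},{"ax":0,"ay":0,"az":0,"x":-0.0005,"y":0.0015,"z":-0.008,"claw":50},{"ax":0,"ay":0,"az":0,"x":-0.0005,"y":0.0015,"z":-0.008,"claw":30},{"ax":0,"ay":0,"az":0,"x":-0.0005,"y":0.0015,"z":-0.008,"claw":0},{"ax":0,"ay":0,"az":0,"x":-0.0005,"y":0.0015,"z":-0.008,"claw":0},{"ax":0,"ay":0,"az":0,"x":-0.0005,"y":0.0015,"z":-0.008,"claw":0},{"ax":0,"ay":0,"az":0,"x":-0.0005,"y":0.0015,"z":-0.008,"claw":0},{"ax":0,"ay":0,"az":0,"x":-0.0005,"y":0.0015,"z":-0.008,"claw":0}], "squeeze": 35}}

```text
time_s: 34.1
tool_pos: [0.4543, -0.2135, 0.0692]
tool_rot: [-180.0, 0.0, -164.8]
force: [0.7, -1.4, -1.1]
grip_width: 0.0116
```

```bash
python3 - <<'E'
from h import *
o=status.get_obs(); print(o['tool_pos'],o['tool_rot'],o['time_s'],o['force'],o['wrist_torque'],o['grip_width'])
E
```

```text
[ 0.4543 -0.2135  0.0692] [-179.9623    0.0212 -164.8105] 34.1 [ 0.6687 -1.359  -1.1201] [-0.1372 -0.1164  0.1157] 0.011565454132285153
```

Emit:
{"name": "step_arm", "arguments": {"series": [{"ax":0,"ay":0,"az":-4,"x":0,"y":0,"z":0,"claw":0},{"ax":0,"ay":0,"az":-10,"x":0,"y":0,"z":0,"claw":0},{"ax":0,"ay":0,"az":-16,"x":0,"y":0,"z":0,"claw":0},{"ax":0,"ay":0,"az":-22,"x":0,"y":0,"z":0,"claw":0},{"ax":0,"ay":0,"az":-28,"x":0,"y":0,"z":0,"claw":0},{"ax":0,"ay":0,"az":-34,"x":0,"y":0,"z":0,"claw":0},{"ax":0,"ay":0,"az":-40,"x":0,"y":0,"z":0,"claw":0},{"ax":0,"ay":0,"az":-46,"x":0,"y":0,"z":0,"claw":0},{"ax":0,"ay":0,"az":-52,"x":0,"y":0,"z":0,"claw":0},{"ax":0,"ay":0,"az":-58,"x":0,"y":0,"z":0,"claw":0},{"ax":0,"ay":0,"az":-64,"x":0,"y":0,"z":0,"claw":0},{"ax":0,"ay":0,"az":-64,"x":0,"y":0,"z":0,"claw":0}]}}

```text
time_s: 35.3
tool_pos: [0.4538, -0.2151, 0.0692]
tool_rot: [-179.9, 0.1, 131.1]
force: [-0.1, -4.9, -2.3]
grip_width: 0.0117
```

```bash
python3 - <<'E'
from h import *
o=status.get_obs(); print(o['tool_pos'],o['tool_rot'],o['time_s'],o['force'],o['wrist_torque'],o['grip_width'])
E
```

```text
[ 0.4538 -0.2151  0.0692] [-179.9084    0.1244  131.1124] 35.3 [-0.0513 -4.8548 -2.2953] [-1.1902  0.0475  0.0753] 0.011679975709262502
```

Emit:
{"name": "step_arm", "arguments": {"series": [{"ax":0,"ay":0,"az":-2,"x":0,"y":0,"z":0,"claw":0},{"ax":0,"ay":0,"az":-4,"x":0,"y":0,"z":0,"claw":0},{"ax":0,"ay":0,"az":-5,"x":0,"y":0,"z":0,"claw":0},{"ax":0,"ay":0,"az":-5,"x":0,"y":0,"z":0,"claw":0}]}}

```text
time_s: 35.7
tool_pos: [0.4537, -0.2152, 0.0692]
tool_rot: [-179.9, 0.1, 126.2]
force: [-0.7, -5.2, -1.9]
grip_width: 0.0117
```

```bash
python3 - <<'E'
from h import *
o=status.get_obs(); print(o['tool_pos'],o['tool_rot'],o['time_s'],o['force'],o['wrist_torque'],o['grip_width'])
im,cd=grab('scene','e22'); crop(im,200,120,140,120,5,'e22c')
im,cd=grab('wrist','w22')
E
```

```text
[ 0.4537 -0.2152  0.0692] [-179.9075    0.1327  126.249 ] 35.7 [-0.7394 -5.2343 -1.9154] [-1.2317  0.0872  0.1265] 0.011661131738574367
```

View pics/w22.png

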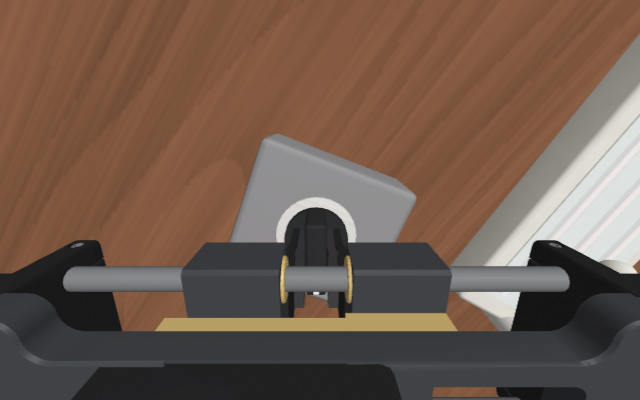

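View pics/e22c.png

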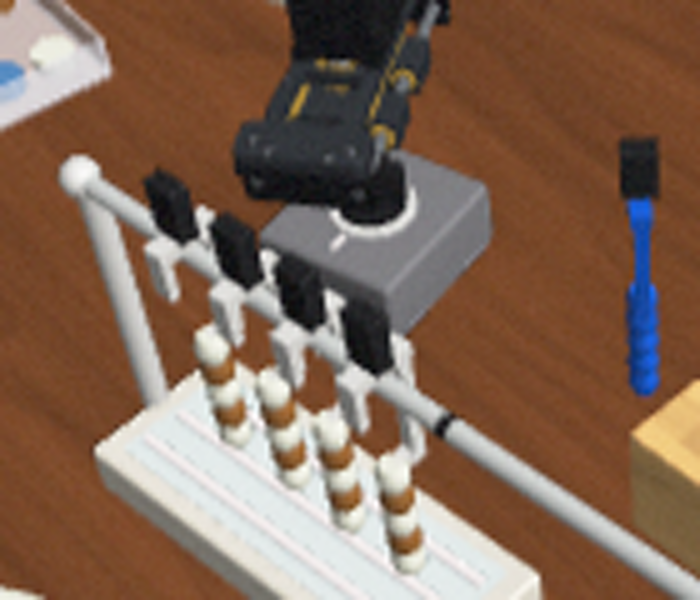

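Emit:
{"name": "step_arm", "arguments": {"series": [{"ax":0,"ay":0,"az":-1.5,"x":0,"y":0,"z":0,"claw":0},{"ax":0,"ay":0,"az":-1.5,"x":0,"y":0,"z":0,"claw":0},{"ax":0,"ay":0,"az":-1.5,"x":0,"y":0,"z":0,"claw":0},{"ax":0,"ay":0,"az":-1.5,"x":0,"y":0,"z":0,"claw":0},{"ax":0,"ay":0,"az":-1.5,"x":0,"y":0,"z":0,"claw":0},{"ax":0,"ay":0,"az":-1.5,"x":0,"y":0,"z":0,"claw":0},{"ax":0,"ay":0,"az":-1.5,"x":0,"y":0,"z":0,"claw":0},{"ax":0,"ay":0,"az":-1.5,"x":0,"y":0,"z":0,"claw":0},{"ax":0,"ay":0,"az":-1.5,"x":0,"y":0,"z":0,"claw":0},{"ax":0,"ay":0,"az":-1.5,"x":0,"y":0,"z":0,"claw":0},{"ax":0,"ay":0,"az":-1.5,"x":0,"y":0,"z":0,"claw":0},{"ax":0,"ay":0,"az":-1.5,"x":0,"y":0,"z":0,"claw":0}]}}

```text
time_s: 37.0
tool_pos: [0.4537, -0.2152, 0.0692]
tool_rot: [-179.9, 0.1, 124.8]
force: [-0.4, -5.7, -1.7]
grip_width: 0.0114
```

Emit:
{"name": "step_arm", "arguments": {"series": [{"ax":0,"ay":0,"az":0,"x":0,"y":0,"z":0,"claw":0},{"ax":0,"ay":0,"az":0,"x":0,"y":0,"z":0,"claw":0},{"ax":0,"ay":0,"az":0,"x":0,"y":0,"z":0,"claw":0},{"ax":0,"ay":0,"az":0,"x":0,"y":0,"z":0,"claw":0},{"ax":0,"ay":0,"az":0,"x":0,"y":0,"z":0,"claw":0},{"ax":0,"ay":0,"az":0,"x":0,"y":0,"z":0,"claw":0},{"ax":0,"ay":0,"az":0,"x":0,"y":0,"z":0,"claw":0},{"ax":0,"ay":0,"az":0,"x":0,"y":0,"z":0,"claw":0},{"ax":0,"ay":0,"az":0,"x":0,"y":0,"z":0,"claw":0},{"ax":0,"ay":0,"az":0,"x":0,"y":0,"z":0,"claw":0},{"ax":0,"ay":0,"az":0,"x":0,"y":0,"z":0,"claw":0},{"ax":0,"ay":0,"az":0,"x":0,"y":0,"z":0,"claw":0}]}}

```text
time_s: 38.2
tool_pos: [0.4537, -0.2152, 0.0692]
tool_rot: [-179.9, 0.1, 124.8]
force: [-0.8, -6.4, -0.6]
grip_width: 0.0117
```

```bash
python3 - <<'E'
from h import *
o=status.get_obs(); print(o['tool_pos'],o['tool_rot'],o['time_s'],o['force'],o['wrist_torque'],o['grip_width'])
E
```

```text
[ 0.4537 -0.2152  0.0692] [-179.894     0.1418  124.8306] 38.2 [-0.813  -6.3654 -0.6444] [-1.2627  0.1398  0.4088] 0.011683034404890599
```

Emit:
{"name": "step_arm", "arguments": {"series": [{"ax":0,"ay":0,"az":0,"x":0,"y":0,"z":0,"claw":100},{"ax":0,"ay":0,"az":0,"x":0,"y":0,"z":0,"claw":100},{"ax":0,"ay":0,"az":0,"x":0,"y":0,"z":0,"claw":100},{"ax":0,"ay":0,"az":0,"x":0,"y":0,"z":0,"claw":100},{"ax":0,"ay":0,"az":0,"x":0,"y":0,"z":0,"claw":100},{"ax":0,"ay":0,"az":0,"x":0,"y":0,"z":0,"claw":100},{"ax":0,"ay":0,"az":0,"x":0,"y":0,"z":0.02,"claw":100},{"ax":0,"ay":0,"az":0,"x":0,"y":0,"z":0.05,"claw":100},{"ax":0,"ay":0,"az":0,"x":0,"y":0,"z":0.09,"claw":100},{"ax":0,"ay":0,"az":0,"x":0,"y":0,"z":0.13,"claw":100},{"ax":0,"ay":0,"az":0,"x":0,"y":0,"z":0.17,"claw":100},{"ax":0,"ay":0,"az":0,"x":0,"y":0,"z":0.17,"claw":100}]}}

```text
time_s: 39.4
tool_pos: [0.457, -0.2132, 0.245]
tool_rot: [179.6, 0.4, 124.8]
force: [0.6, -0.5, 0.1]
grip_width: 0.086
```

```bash
python3 - <<'E'
from h import *
im,c=grab('wrist','w23'); crop(im,220,100,200,150,4,'w23c')
im,cs=grab('scene','e23'); crop(im,200,120,140,120,5,'e23c')
im2,cd=grab('side','s23'); crop(im2,280,80,150,120,5,'s23c')
o=status.get_obs(); print(o['tool_pos'],o['force'],o['time_s'])
B=sorted(blobs(im,(225,145,60,60),70,15)); A=sorted(blobs(im2,(295,85,50,60),70,15)); print(np.round(B,1),np.round(A,1))
E
```

```text
[ 0.4537 -0.2121  0.2383] [-0.1996  0.3843 -1.9476] 39.55
[[233.8 160.8 100. ]
 [246.9 169.6 105. ]
 [266.7 181.9 246. ]
 [274.3 157.5 150. ]] [[301.3 137.6  87. ]
 [312.7 122.2 179. ]
 [324.3 106.7  83. ]]
```

View pics/w23c.png

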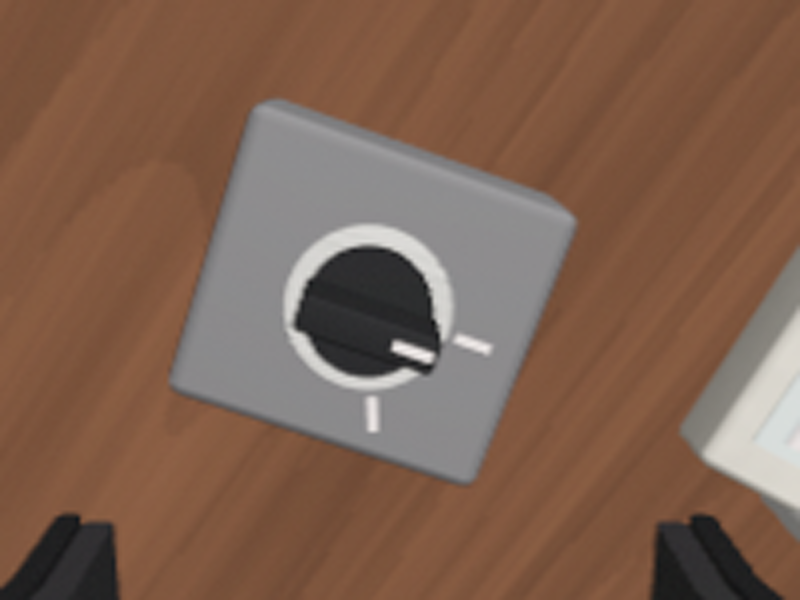

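View pics/e23c.png

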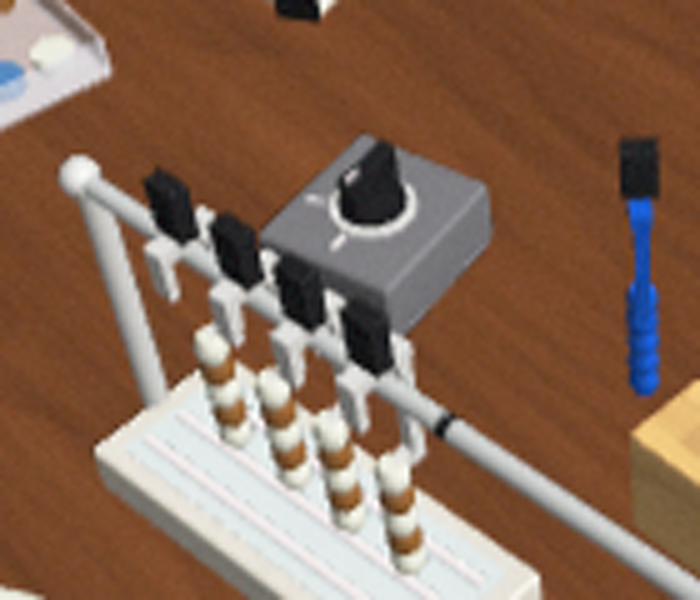

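View pics/s23c.png

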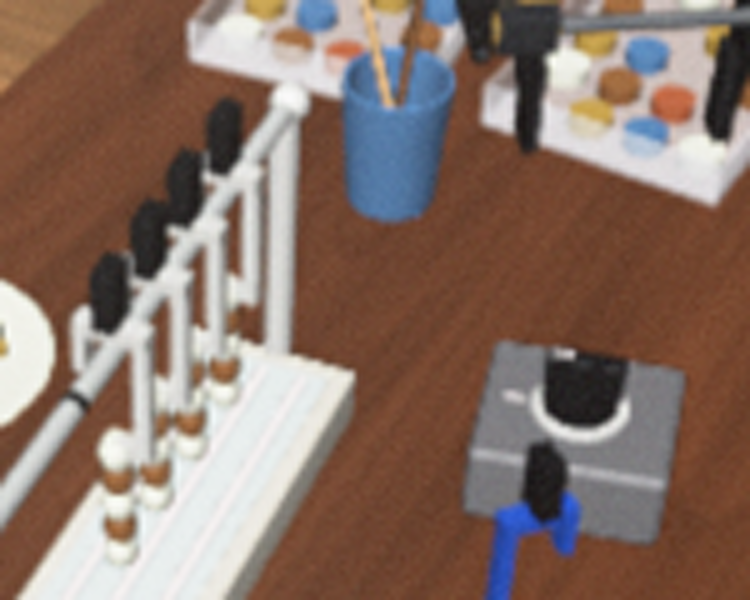

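```bash
python3 - <<'E'
from h import *
cs,cd=cam('scene'),cam('side')
S=[(172,207),(238,252),(302,293),(366,337)];D=[(225,135),(184,186),(148,240),(109,292)]
for s,d in zip(S,D):
    x,r=tri([ray(cs,(200+s[0]/5,120+s[1]/5)),ray(cd,(280+d[0]/5,80+d[1]/5))]); print(x,rk(x),r[0])
o=status.get_obs(); print(o['time_s'],o['joint_velocities'])
E
```

```text
[ 0.6233 -0.1134  0.2328] [ 0.0022 -0.1294] 0.0010814184384521574
[ 0.6191 -0.0654  0.2339] [ 0.0032 -0.0812] 0.0012490331937044076
[ 0.6137 -0.023   0.2328] [ 0.0024 -0.0384] 0.00047304904776809744
[0.6096 0.019  0.2326] [0.0028 0.0037] 0.0005757660569189431
39.55 [ 0.065   0.8886  0.1626  1.3843  0.1871 -0.1573  0.0753]
```

All four hang at rack y ≈ −0.13, −0.08, −0.04 and 0.00, x within a few mm and z right; the knob is home and the gripper is clear. Let the arm settle for a moment, then hand in.

Emit:
{"name": "step_arm", "arguments": {"series": [{"ax":0,"ay":0,"az":0,"x":0,"y":0,"z":0.04,"claw":100},{"ax":0,"ay":0,"az":0,"x":0,"y":0,"z":0.06,"claw":100},{"ax":0,"ay":0,"az":0,"x":0,"y":0,"z":0.06,"claw":100},{"ax":0,"ay":0,"az":0,"x":0,"y":0,"z":0.06,"claw":100},{"ax":0,"ay":0,"az":0,"x":0,"y":0,"z":0.06,"claw":100},{"ax":0,"ay":0,"az":0,"x":0,"y":0,"z":0.06,"claw":100}]}}

```text
time_s: 40.15
tool_pos: [0.4534, -0.2126, 0.2973]
tool_rot: [-179.9, -0.2, 124.7]
force: [-0.2, 0.1, 0.2]
grip_width: 0.0871
```

```bash
python3 - <<'E'
from h import *
im,c=grab('scene','e24')
print(workorder.sign_off())
E
```

```text
the job is handed in; nothing more can be done
None
```

View pics/e24.png

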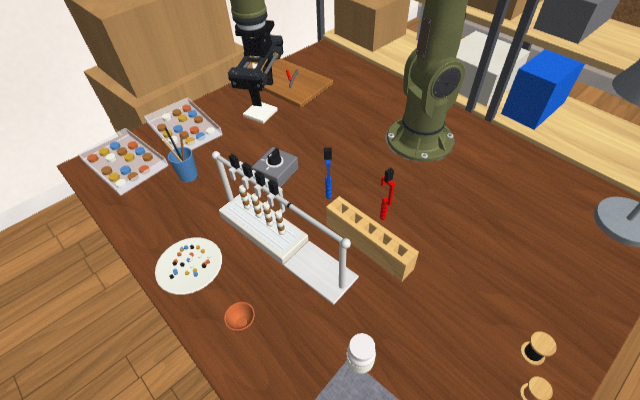

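The job is done and handed in at about 40 s. The holder held four hangers (one well was empty). I hooked each over the rail on the loading section and slid it past the mark over the lamp box. Then I turned the start knob clockwise to its stop, held it about 2.4 s and let it spring home.

**Last checks:**
- **Hangers:** two-camera triangulation put the grip blocks at rack y ≈ −0.13, −0.08, −0.04 and 0.00 m, x within about 3 mm, at hanging height (z ≈ 0.233 m). All hung upright and free of the gripper.
- **Knob:** the wrist torque rose to 0.41 N m during the hold, so it was at its stop. Afterwards its pointer lined up with the home mark again.
- **Surroundings:** the jar stands where it was, and the red and blue look-alikes were not touched. I saw no shift of the holder. The arm was clear of everything at hand-in.

**Disagreement:** the cameras differed by about 3 mm on the rail's x position and about 4 mm on the mark's y position. Both are well inside the tolerances used.

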